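Send a tea order down the roller rail

TASK

Send the order carrier with the red-lidded tea tin to the pick-up end: hook it over the loading end of the sloped rail, uphill of the yellow spring gate and with its strap on the open side away from the posts, and lower it in the grip, never dropping it, until its wheels gently meet the bar. With both wheels kept on the bar push it downhill through the gate without forcing it, let go soon after the gate has sprung shut behind it, and see that it rolls by itself to rest against the rubber stop. Keep it upright, and leave the green-lidded carrier and the other things on the counter where they are.

Things in the scene. Friction and masses are not known exactly. Their poses are not given: they have to be found in the camera images.
- carrier_grip (a point): Black grip block on top of the carrier with the RED-lidded tin: 14 mm across (x), 40 mm along the wheels (y), 50 mm high; this point is 22 mm under its top, 224 mm above the tray's underside. Carrier axes: z up, y along the two wheels, x across. Its flat J strap is on its -x side, the J open to +x. About 0.41 kg, varying 0.7 to 1.3 times. It stands on its 90 x 90 mm tray.
- trolley (a point): Same axes: point of the carrier midway between its wheels where they bear on the bar, 59 mm under carrier_grip. Side plates with round rubber ends run 54 mm either way along y, 4 to 26 mm above it, 28 mm over their outer faces. Room for the bar: strap inner face 14 mm to -x, foot of the J 80 mm below, flanges 4 mm below, open to +x.
- wheel_low: White grooved wheel of the carrier, 30 mm to -y of trolley, the downhill one. Origin at its axle, 9 mm above trolley. Tread radius 9 mm, groove 9 mm wide between flanges of radius 13 mm. It turns, so its orientation spins about x.
- wheel_high: The carrier's other wheel, alike, 30 mm to +y of trolley: the uphill one when the strap is on the rail's open side.
- stand: Fixed rail stand, origin on the counter under the bar's plane. y runs along the rail, uphill to +y. Bar in plane x = 0: 6 mm thick, 22 mm high, on edge, y from -280 to +220 mm (open loading end). Posts (70 to 86 mm to +x; tops 262 mm high at y = +140, 215 mm at y = -260) and arms are on the +x side; -x is open. More than 25 N on it bends the rail.
- bar_pivot (a point): Top of the bar at its low hinge, 195 mm high, y = -260 mm on the stand; axes of the stand. From here the bar rises to +y at a slope set by hand, 0.08 to 0.14 rad, NOT reported: its top at y = +120 mm on the stand is 225 to 249 mm above the counter, so feel for it (or see it).
- stop (a point): On the uphill face of the rubber buffer that is the end stop, 30 mm uphill of bar_pivot, about at the bar's top (fixed point on the stand; slope and spring shift the true face by up to 6 mm). It is sprung (150 N/m, 16 mm) to catch carriers. One at rest there has trolley about 52 mm uphill of here. Carriers roll slowly, 0.02 to 0.2 m/s; their weight does not open the gate.
- gate (a joint): Yellow spring arm, 8 mm thick, 46 mm long, pivoted 48 mm behind the bar; keeps carriers from running back. 0 = shut across the bar; grows to about 0.9 as a carrier pushes it downhill and aside, which takes 1.5 to 4 N; springs shut once trolley is about 100 mm past it (its tail clear of the swung arm). It does not open uphill.
- gate_tip (a point): Free tip of the gate arm (swings with it). Shut, it lies over the bar, 12 mm above its top, at y = +55 mm on the stand.
- spare_grip (a point): Same point of the other carrier, the one with the GREEN-lidded tin, otherwise alike; leave it standing.
- jar: Amber glass jar, 68 mm wide, 100 mm high; leave it. Origin under its foot.
- tin: Brass tea tin, 72 mm wide, 110 mm high; leave it. Origin under its foot.
- tin_small: Green tin, 56 mm wide, 70 mm high; leave it. Origin under its foot.
- bowl: White bowl, 110 mm wide, 45 mm high; leave it. Origin under its foot.
- cup: Blue cup, 64 mm wide, 55 mm high; leave it. Origin under its foot.
- scoop: Wooden tea scoop lying on the counter; leave it.

How it is judged (in metres and radians):
On the way, in this order (a step that is already met when the one before it is completed fails the run):
1. the held carrier is lowered onto the loading end: a wheel bears on the bar while the fingers still grip it, the gate still shut (contact force between any of wheel_low, wheel_high and stand above 0.3 N and contact force between carrier and the fingers above 2 N and linear speed of carrier below 0.05 m/s and x of trolley in the frame of stand between -0.008 and 0.008 m and y of trolley in the frame of stand above 0.07 m and value of joint gate below 0.25 rad), for 0.15 s.
2. the carrier pushes the gate aside with both wheels on the bar (value of joint gate above 0.5 rad and contact force between carrier and stand above 0.2 N and contact force between each of wheel_low, wheel_high and stand above 0.1 N), for 0.05 s.
3. the gate is shut behind the carrier, which is let go well short of the stop (value of joint gate below 0.1 rad and y of trolley in the frame of stand between -0.14 and 0.01 m and contact force between carrier and the arm below 0.05 N and contact force between carrier and the fingers below 0.05 N), for 0.1 s.
At the end, for the whole second after the job is handed in: The red-lidded carrier hangs upright (within 0.25 rad) with both wheels on the bar (within 6 mm of its plane), at rest against the rubber stop (trolley point 170 to 190 mm downhill of the stand's origin), the gate shut (y of trolley in the frame of stand between -0.19 and -0.17 m and x of wheel_low in the frame of stand between -0.006 and 0.006 m and x of wheel_high in the frame of stand between -0.006 and 0.006 m and contact force between each of wheel_low, wheel_high and stand above 0.2 N and angle between trolley's own z axis and vertical below 0.25 rad and linear speed of carrier below 0.03 m/s and value of joint gate below 0.1 rad); the robot touches nothing.
It fails at once if the carrier is forced on rail, gate or stop with more than 25 N (contact force between carrier and stand above 25 N).
It fails at once if the robot pushes on the rail stand with more than 25 N (contact force between any of the arm, the fingers and stand above 25 N).
It fails at once if the carrier is tipped by more than 0.45 rad (angle between trolley's own z axis and vertical above 0.45 rad).
It fails at once if the green-lidded carrier or another thing on the counter is moved by more than 30 mm (distance of any of spare_grip, jar, tin, tin_small, bowl, cup, scoop from where it was at the start of the episode above 0.03 m).
It fails at once if the carrier is dropped: it falls free, touching neither the fingers nor the rail (contact force between carrier and the fingers below 0.05 N and contact force between carrier and the arm below 0.05 N and contact force between carrier and stand below 0.05 N and linear speed of carrier above 0.06 m/s).
It also fails if it takes over 70 s, if anything falls off the work surface, if the arm or the gripper's body presses on something with over 40 N, if the wrist force passes 120 N, or if a joint passes its speed limit or range.

ROBOT

A 7-joint arm with a two-finger parallel gripper is mounted at the origin on the work surface. World frame = base frame: x ahead of the robot, y to its left, z up, the work surface at z = 0. Lengths are in mm, angles in rad, forces in N, time in s.
With the tool pointing down it reaches from about 425 to 875 mm from the base axis. Payload 4.7 kg.
Tool frame: the origin (TCP) lies between the finger pads; the fingertips stand 19 mm ahead of it and the grasp point (between the pads) is the TCP; z points along the fingers, x is the direction in which the jaws open and shut, and the axes are right-handed (so a half turn about z gives the same grasp; the last joint's range is limited). The gripper opens to 87 mm and grips with 3 to 60 N. Pads are 19 mm wide; open, the fingers measure 117 mm over their backs; the gripper's body (75 mm by 190 mm) begins 51 mm behind the grasp point.
Start: joints at [1.356, 0.321, -0.07, 1.45, 0.023, 1.371, -0.057], TCP at [147.404, -633.084, 241.587] pointing down, gripper open.
Joint ranges: [-2.86, 2.86], [-0.3, 2.09], [-1.38, 1.24], [0.06, 2.45], [-1.56, 4.7], [0.09, 2.05], [-2.69, 2.69]. Speed limits (rad/s): [2.57, 2.57, 3.14, 3.14, 3.14, 3.14, 3.14].

INTERFACE

Orientations are given as a rotation vector (axis times angle).
In Python, from bench import r gives the robot as it stands.
- The arm moves only by the tool servo_tool, never from a script. Its argument "commands" is a list of rows, each an object of numbers: "x", "y", "z": the shift along the tool's x, y, z in m; "rx", "ry", "rz": the turn, a rotation vector about the tool's x, y, z in degrees; "gripper": the finger opening in m, from 0 to 0.087. In form: [{"x": .., "y": .., "z": .., "rx": .., "ry": .., "rz": .., "gripper": ..}, ...]. A call has exactly 8 rows; each row is the pose to reach, as a shift and turn from the pose measured when the call began, along the tool's axes at that moment; what a row does not reach only later rows make up. A row lasts 1/8 s, in which the tool goes at most 62.5 mm and 10.7 degrees, less where a joint would pass 70% of its speed; a pose out of reach is approached as far as the arm can. A call with a gripper value outside its range is refused whole. The fingers move at their own pace and stop on an object; "squeeze" is the grip in N (left out, the last holds). Time passes only in rows, so rows that repeat a pose let the fingers close, or fill a call up. It gives the time, the measured TCP pose, the force and the opening at its end, in the units of the state.
- r.get_state(): the state, without advancing time (a new reading comes with each control period).
- r.get_image(name): name is "scene" or "top" or "wrist"; returns a dict with "frame" (384x512x3 uint8, blue, green, red), "depth" (384x512 float32, mm along the optical axis (not along the pixel's ray), 0 where there is no reading), "intrinsics" (3x3 intrinsics, pixels), "k1" (the pictures are not rectified: a ray, as slopes to the right and down, at radius r is drawn at 1 + k1 r^2 times it, then the intrinsics apply), "R" (3x3) and "t" (3): a world point X has camera coordinates R X + t. Camera axes: x right, y down, z forward; pixel columns grow to the right and rows downward; lengths in mm; the calibration is good to about 2 mm. A picture is of the moment at which its call begins.
- r.close_job(): hands the job in, once; it reports no verdict.
The state is a dict: "time_s": time; "q": joint angles; "dq": joint speeds; "joint_efforts": joint torques, N m; "tcp_pos": TCP position; "tool_rot": TCP orientation; "wrist_force": force on the tool from outside, world axes, zero at the start; "moment": the same for the moment, N m; "grip_width": finger opening in mm.
Only numpy, scipy, OpenCV 4.12 (cv2) and the standard library are available. Lean on these libraries where they do the work, as an engineer would, in place of code of your own. Each camera call takes 0.05 s, during which the arm holds its last target.

## Working session

There is one attempt and no reset: what is moved stays moved. The work goes in short steps, Python scripts to look and compute and a tool call to move; the robot and the scene stay as the last step left them, time stands still between calls to the robot, and variables do not carry over. Pictures are saved under pics/ and viewed, and the job is handed in when it is done.

Besides the shell and the picture viewer there is one more tool, called after "Call:" as a command line: name --argument value ..., lists and objects as JSON in quotes. servo_tool: Moves the arm, as the interface text tells. Its arguments: {"type":"object","properties":{"commands":{"type":"array","items":{"type":"object","properties":{"x":{"type":"number"},"y":{"type":"number"},"z":{"type":"number"},"rx":{"type":"number"},"ry":{"type":"number"},"rz":{"type":"number"},"gripper":{"type":"number"}}}},"squeeze":{"type":"number"}},"required":["commands"]}

```bash
ls; mkdir -p pics; cat > h.py <<'E'
import numpy as np,cv2
from bench import r
def snap(n,f):
    d=r.get_image(n); cv2.imwrite('pics/'+f+'.png',d['frame']); np.savez('pics/'+f+'.npz',**d); return d
def ld(f): return dict(np.load('pics/'+f+'.npz'))
def ray(d,u,v):
    K=d['intrinsics']; D=np.array([float(d['k1']),0,0,0,0])
    p=cv2.undistortPoints(np.array([[[u,v]]],float),K,D)[0,0]
    R=d['R'];o=-R.T@d['t'];w=R.T@np.array([p[0],p[1],1.]);return o,w
def onz(d,u,v,z):
    o,w=ray(d,u,v);return o+w*(z-o[2])/w[2]
def dep(d,u,v):
    o,w=ray(d,u,v);return o+w*float(d['depth'][int(round(v)),int(round(u))])
def proj(d,X):
    c=d['R']@np.array(X,float)+d['t'];p=c[:2]/c[2];p=p*(1+float(d['k1'])*(p@p));K=d['intrinsics'];return (K@np.array([*p,1]))[:2]
E
python3 - <<'E'
from h import *
s=r.get_state();print(s)
for n in('scene','top','wrist'):
    d=snap(n,n+'0');print(n,d['k1'],d['t'],-d['R'].T@d['t'],d['R'][2])
E
```

```text
pics
{'time_s': 0.0, 'q': array([ 1.3560742 ,  0.32183785, -0.07010011,  1.45166052,  0.02263003,
        1.37081945, -0.05688461]), 'dq': array([ 1.89522808e-04, -8.42511047e-04, -8.91523436e-04,  8.60581330e-05,
       -1.75221248e-03, -1.25819620e-03, -1.72976906e-03]), 'joint_efforts': array([ 3.62542796e-04, -4.91284382e+01, -4.03770134e-01, -3.12527740e+01,
       -6.39860937e-02,  4.36292519e-02,  1.52546654e-04]), 'tcp_pos': array([ 147.27397188, -632.56241159,  240.4592487 ]), 'tool_rot': array([-2.45971928,  1.95254515,  0.00249876]), 'wrist_force': array([-0.67213434, -0.49398714, -0.61048683]), 'moment': array([0.02302006, 0.04803725, 0.00636749]), 'grip_width': 87.13285546983019}
scene -0.13147742410017568 [-224.56231355 -208.79561409 2019.64227526] [1542.88010127 -501.62090472 1241.32035439] [-0.65092218  0.31578188 -0.69034928]
top -0.16697215409042535 [   7.23109271  552.46695019 1314.02691905] [ 398.2423424    29.27536123 1368.38764745] [ 0.11460022 -0.01617061 -0.99328007]
wrist -0.09395521575134412 [-649.63417293  -29.76806466  390.77788564] [ 213.28080158 -618.28449672  384.51740274] [-0.24088155 -0.05372983 -0.96906614]
```

View pics/scene0.png

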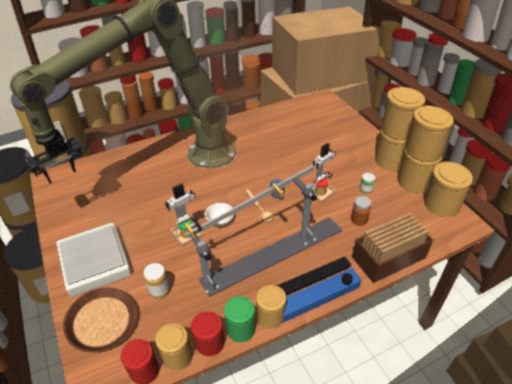

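View pics/top0.png

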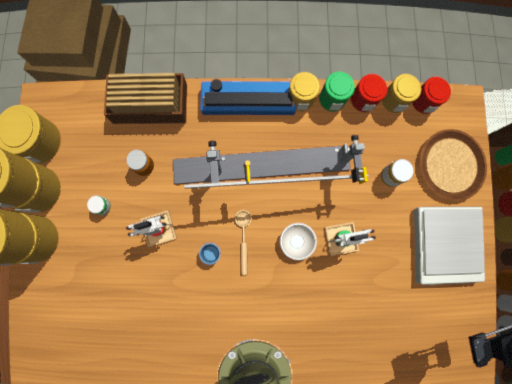

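View pics/wrist0.png

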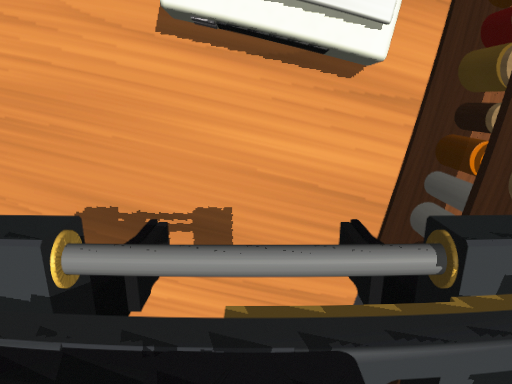

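```bash
python3 - <<'E'
from h import *
d=ld('top0');f=d['frame']
a=cv2.resize(f[195:260,110:195],None,fx=8,fy=8,interpolation=2);cv2.imwrite('pics/a.png',a[:600,:800])
b=cv2.resize(f[130:200,165:375],None,fx=3.8,fy=3.8,interpolation=2);cv2.imwrite('pics/b.png',b)
e=ld('scene0')['frame'];cv2.imwrite('pics/c.png',cv2.resize(e[135:295,160:350],None,fx=3.75,fy=3.75,interpolation=2))
E
```

```text
(no output)
```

View pics/a.png

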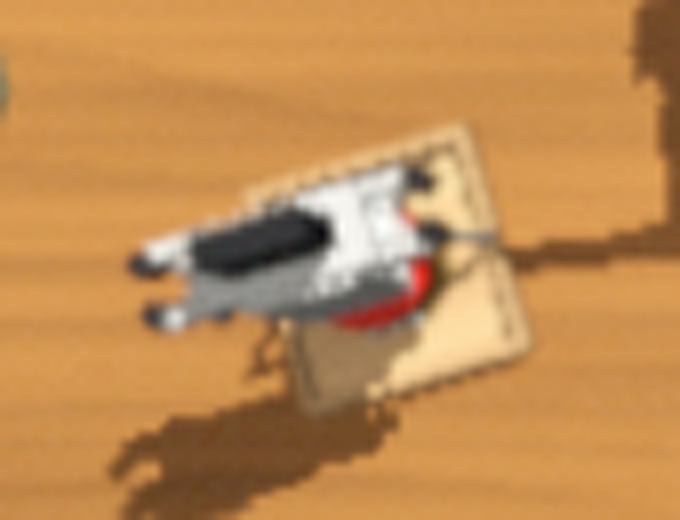

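View pics/b.png

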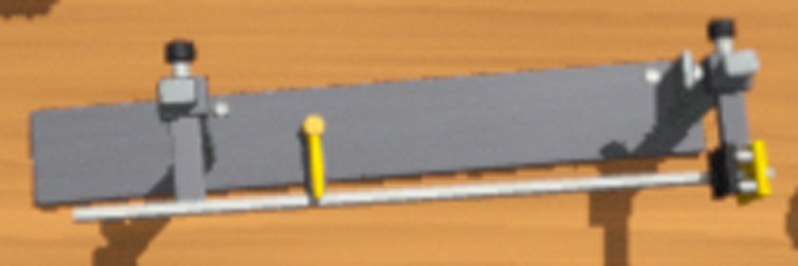

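View pics/c.png

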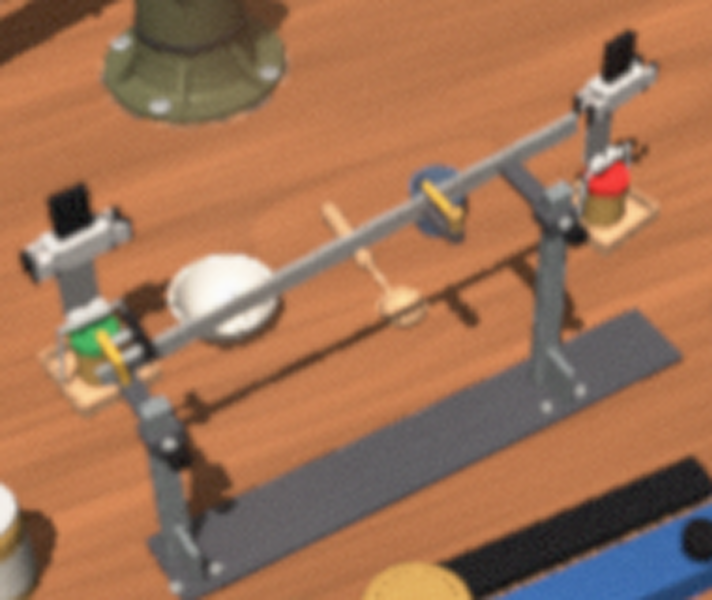

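```bash
python3 - <<'E'
from h import *
d=ld('top0')
c=lambda u,v:(110+u/8,195+v/8)
print('block top corners')
for p in [(192,238),(300,212),(328,232),(222,272),(195,262)]:
    print(p,onz(d,*c(*p),246).round(1), dep(d,*c(*p)).round(1))
print('tray z~10')
for p in [(245,190),(465,125),(530,350),(315,410)]: print(p,onz(d,*c(*p),6).round(1))
print('plate ends z180');
for p in [(145,262),(160,315),(420,180),(435,230)]: print(p,onz(d,*c(*p),180).round(1),dep(d,*c(*p)).round(1))
c=lambda u,v:(165+u/3.8,130+v/3.8)
for n,p,z in [('lo end',(75,213),245),('lowend',(708,178),200),('gatepiv',(314,124),250),('gatetip',(318,200),245),('base',(33,112),6),('base',(36,206),6),('base',(703,152),6)]:
    print(n,onz(d,*c(*p),z).round(1),dep(d,*c(*p)).round(1))
for n,p in [('jar',(140,162)),('tinsm',(98,205)),('cup',(209,254)),('bowl',(298,242)),('tin',(398,172)),('green',(345,240)),('scoop',(243,225))]:
    print(n,dep(d,*p).round())
E
```

```text
block top corners
(192, 238) [453.5 316.4 246. ] [453.6 316.6 245. ]
(300, 212) [462.1 281.2 246. ] [462.6 283.3 236.5]
(328, 232) [455.7 271.9 246. ] [457.5 279.4 211. ]
(222, 272) [442.6 306.2 246. ] [444.1 315.2 209.6]
(195, 262) [445.8 315.2 246. ] [448.3 330.6 185.7]
tray z~10
(245, 190) [484.2 357.1   6. ]
(465, 125) [510.  270.5   6. ]
(530, 350) [422.6 243.6   6. ]
(315, 410) [398.8 327.6   6. ]
plate ends z180
(145, 262) [448.5 349.4 180. ] [448.  346.3 191.7]
(160, 315) [430.4 343.8 180. ] [430.2 341.5 188.4]
(420, 180) [476.9 254.8 180. ] [476.3 252.9 190. ]
(435, 230) [459.9 249.3 180. ] [459.4 247.3 191.2]
lo end [554.3 186.2 245. ] [551.9 183.9 262. ]
lowend [ 586.8 -259.3  200. ] [ 586.4 -258.7  202.5]
gatepiv [615.   23.6 250. ] [614.4  23.6 253.2]
gatetip [563.4  20.8 245. ] [564.2  20.8 239.5]
base [672.4 256.5   6. ] [672.  256.2   8.2]
base [593.3 252.2   6. ] [594.3 253.4  -1.2]
base [ 640.2 -303.6    6. ] [ 641.  -304.7    1.5]
jar [646. 342.  99.]
tinsm [521. 475.  69.]
cup [376. 142.   3.]
bowl [ 413. -134.    4.]
tin [ 616. -423.  115.]
green [ 416. -241.  184.]
scoop [466.  37.  10.]
```

```bash
cat >> h.py <<'E'
from scipy.spatial.transform import Rotation as Ro
def yawR(deg,pitch=0):
    # tool x at world azimuth deg, z down; pitch = carrier tilt (rad) about tool x-azimuth axis (uphill +y end raised)
    a=np.radians(deg);x=np.array([np.cos(a),np.sin(a),0]);z=np.array([0,0,-1.]);y=np.cross(z,x)
    R=np.stack([x,y,z],1); return Ro.from_rotvec(x*pitch)*Ro.from_matrix(R)
def rows(targets,s=None):
    s=s or r.get_state();R0=Ro.from_rotvec(s['tool_rot']);p0=s['tcp_pos']
    for P,R in targets:
        dx=R0.inv().apply(np.array(P)-p0)/1000;w=np.degrees((R0.inv()*R).as_rotvec())
        print('{"x":%.4f,"y":%.4f,"z":%.4f,"rx":%.2f,"ry":%.2f,"rz":%.2f}'%(*dx,*w))
def st(s=None):
    s=s or r.get_state();R=Ro.from_rotvec(s['tool_rot']).as_matrix()
    print('t',round(s['time_s'],2),'tcp',s['tcp_pos'].round(1),'xaz',round(float(np.degrees(np.arctan2(R[1,0],R[0,0]))),2),'z',R[:,2].round(4),'F',s['wrist_force'].round(2),'M',s['moment'].round(2),'w',round(s['grip_width'],1),'q',s['q'].round(2))
def pol(az,rad,z): a=np.radians(az);return [rad*np.cos(a),rad*np.sin(a),z]
E
python3 - <<'E'
from h import *
st()
T=[(pol(-77+37*i/8,650-50*i/8,min(241+35*i,380)),yawR(-77+37*i/8)) for i in range(1,9)]
rows(T)
E
```

```text
t 0.15 tcp [ 147.3 -632.7  240.7] xaz -76.89 z [-4.0e-04  1.4e-03 -1.0e+00] F [-1.18  0.36 -0.37] M [-0.   -0.01  0.  ] w 86.9 q [ 1.36  0.32 -0.07  1.45  0.02  1.37 -0.06]
{"x":-0.0079,"y":-0.0507,"z":-0.0353,"rx":0.00,"ry":0.09,"rz":-4.51}
{"x":-0.0203,"y":-0.1013,"z":-0.0703,"rx":-0.00,"ry":0.09,"rz":-9.14}
{"x":-0.0366,"y":-0.1503,"z":-0.1053,"rx":-0.00,"ry":0.09,"rz":-13.76}
{"x":-0.0567,"y":-0.1972,"z":-0.1392,"rx":-0.01,"ry":0.09,"rz":-18.39}
{"x":-0.0803,"y":-0.2420,"z":-0.1392,"rx":-0.01,"ry":0.09,"rz":-23.01}
{"x":-0.1072,"y":-0.2842,"z":-0.1392,"rx":-0.01,"ry":0.08,"rz":-27.64}
{"x":-0.1372,"y":-0.3237,"z":-0.1391,"rx":-0.02,"ry":0.08,"rz":-32.26}
{"x":-0.1699,"y":-0.3602,"z":-0.1391,"rx":-0.02,"ry":0.08,"rz":-36.89}
```

Call:
servo_tool --commands '[{"x": -0.008, "y": -0.05, "z": -0.035, "rx": 0, "ry": 0, "rz": -4.5}, {"x": -0.02, "y": -0.1, "z": -0.07, "rx": 0, "ry": 0, "rz": -9}, {"x": -0.037, "y": -0.15, "z": -0.105, "rx": 0, "ry": 0, "rz": -14}, {"x": -0.057, "y": -0.197, "z": -0.139, "rx": 0, "ry": 0, "rz": -18.4}, {"x": -0.08, "y": -0.242, "z": -0.139, "rx": 0, "ry": 0, "rz": -23}, {"x": -0.107, "y": -0.284, "z": -0.139, "rx": 0, "ry": 0, "rz": -27.6}, {"x": -0.137, "y": -0.324, "z": -0.139, "rx": 0, "ry": 0, "rz": -32.3}, {"x": -0.17, "y": -0.36, "z": -0.139, "rx": 0, "ry": 0, "rz": -37}]'

```text
$.commands[0]: bad value
```

```bash
python3 - <<'E'
from h import *
st()
s=r.get_state();a0=np.degrees(np.arctan2(s['tcp_pos'][1],s['tcp_pos'][0]))
rows([(pol(a0+(6-a0)*i/8,600-40*i/8,380),yawR(a0+(6-a0)*i/8)) for i in range(1,9)],s)
E
```

```text
t 0.15 tcp [ 147.3 -632.7  240.7] xaz -76.89 z [-4.0e-04  1.4e-03 -1.0e+00] F [-1.18  0.36 -0.37] M [-0.   -0.01  0.  ] w 86.9 q [ 1.36  0.32 -0.07  1.45  0.02  1.37 -0.06]
{"x":-0.0645,"y":-0.1070,"z":-0.1392,"rx":-0.00,"ry":0.09,"rz":-10.36}
{"x":-0.0980,"y":-0.2088,"z":-0.1392,"rx":-0.01,"ry":0.09,"rz":-20.72}
{"x":-0.1488,"y":-0.3021,"z":-0.1391,"rx":-0.02,"ry":0.08,"rz":-31.08}
{"x":-0.2150,"y":-0.3839,"z":-0.1390,"rx":-0.02,"ry":0.08,"rz":-41.44}
{"x":-0.2942,"y":-0.4520,"z":-0.1389,"rx":-0.03,"ry":0.08,"rz":-51.80}
{"x":-0.3837,"y":-0.5041,"z":-0.1388,"rx":-0.04,"ry":0.08,"rz":-62.17}
{"x":-0.4802,"y":-0.5390,"z":-0.1386,"rx":-0.05,"ry":0.08,"rz":-72.53}
{"x":-0.5805,"y":-0.5558,"z":-0.1385,"rx":-0.06,"ry":0.07,"rz":-82.89}
```

Call:
servo_tool --commands '[{"x": -0.008, "y": -0.05, "z": -0.035, "rx": 0, "ry": 0, "rz": -4.5, "gripper": 0.06}, {"x": -0.02, "y": -0.1, "z": -0.07, "rx": 0, "ry": 0, "rz": -9, "gripper": 0.06}, {"x": -0.037, "y": -0.15, "z": -0.105, "rx": 0, "ry": 0, "rz": -14, "gripper": 0.06}, {"x": -0.057, "y": -0.197, "z": -0.139, "rx": 0, "ry": 0, "rz": -18.4, "gripper": 0.06}, {"x": -0.08, "y": -0.242, "z": -0.139, "rx": 0, "ry": 0, "rz": -23, "gripper": 0.06}, {"x": -0.107, "y": -0.284, "z": -0.139, "rx": 0, "ry": 0, "rz": -27.6, "gripper": 0.06}, {"x": -0.137, "y": -0.324, "z": -0.139, "rx": 0, "ry": 0, "rz": -32.3, "gripper": 0.06}, {"x": -0.17, "y": -0.36, "z": -0.139, "rx": 0, "ry": 0, "rz": -37, "gripper": 0.06}]'

```text
time_s: 1.15
tcp_pos: [460.4, -384.2, 379.4]
tool_rot: [-2.953, 1.067, 0.002]
wrist_force: [0.4, -0.5, 0.2]
grip_width: 60.2
```

```bash
python3 - <<'E'
from h import *
st()
s=r.get_state();a0=np.degrees(np.arctan2(s['tcp_pos'][1],s['tcp_pos'][0]))
rows([(pol(a0+(0-a0)*i/8,600-40*i/8,390),yawR(a0+(0-a0)*i/8)) for i in range(1,9)],s)
E
```

```text
t 1.15 tcp [ 460.4 -384.2  379.4] xaz -39.72 z [-8.e-04  2.e-03 -1.e+00] F [ 0.44 -0.52  0.17] M [-0.06 -0.06  0.03] w 60.2 q [ 0.95  0.21 -0.36  1.33  0.07  1.62 -0.1 ]
{"x":-0.0068,"y":-0.0517,"z":-0.0105,"rx":-0.06,"ry":0.10,"rz":-4.85}
{"x":-0.0183,"y":-0.1021,"z":-0.0105,"rx":-0.07,"ry":0.10,"rz":-9.83}
{"x":-0.0341,"y":-0.1509,"z":-0.0104,"rx":-0.07,"ry":0.10,"rz":-14.81}
{"x":-0.0539,"y":-0.1977,"z":-0.0103,"rx":-0.08,"ry":0.10,"rz":-19.80}
{"x":-0.0776,"y":-0.2423,"z":-0.0102,"rx":-0.08,"ry":0.09,"rz":-24.78}
{"x":-0.1048,"y":-0.2842,"z":-0.0101,"rx":-0.08,"ry":0.09,"rz":-29.76}
{"x":-0.1353,"y":-0.3233,"z":-0.0100,"rx":-0.09,"ry":0.09,"rz":-34.74}
{"x":-0.1689,"y":-0.3591,"z":-0.0099,"rx":-0.09,"ry":0.08,"rz":-39.72}
```

Call:
servo_tool --commands '[{"x": -0.007, "y": -0.052, "z": -0.01, "rx": 0, "ry": 0, "rz": -4.9, "gripper": 0.06}, {"x": -0.018, "y": -0.102, "z": -0.01, "rx": 0, "ry": 0, "rz": -9.8, "gripper": 0.06}, {"x": -0.034, "y": -0.151, "z": -0.01, "rx": 0, "ry": 0, "rz": -14.8, "gripper": 0.06}, {"x": -0.054, "y": -0.198, "z": -0.01, "rx": 0, "ry": 0, "rz": -19.8, "gripper": 0.06}, {"x": -0.078, "y": -0.242, "z": -0.01, "rx": 0, "ry": 0, "rz": -24.8, "gripper": 0.06}, {"x": -0.105, "y": -0.284, "z": -0.01, "rx": 0, "ry": 0, "rz": -29.8, "gripper": 0.06}, {"x": -0.135, "y": -0.323, "z": -0.01, "rx": 0, "ry": 0, "rz": -34.7, "gripper": 0.06}, {"x": -0.169, "y": -0.359, "z": -0.01, "rx": 0, "ry": 0, "rz": -39.7, "gripper": 0.06}]'

```text
time_s: 2.15
tcp_pos: [559.7, 1.5, 389.6]
tool_rot: [-3.139, -0.004, 0.002]
wrist_force: [-0.3, -0.0, 0.1]
grip_width: 59.7
```

```bash
python3 - <<'E'
from h import *
st()
s=r.get_state();p0=s['tcp_pos']
d=snap('wrist','w1')
P=np.array([454,298,390.])
rows([(p0+(P-p0)*i/7,yawR(0+16.7*i/7)) for i in range(1,8)],s)
E
```

```text
t 2.15 tcp [559.7   1.5 389.6] xaz 0.15 z [-0.0013  0.0021 -1.    ] F [-0.33 -0.02  0.07] M [-0.01 -0.12  0.  ] w 59.7 q [ 0.56  0.15 -0.69  1.4   0.09  1.63 -0.12]
{"x":-0.0150,"y":-0.0424,"z":0.0001,"rx":-0.12,"ry":0.07,"rz":-2.24}
{"x":-0.0300,"y":-0.0848,"z":0.0001,"rx":-0.12,"ry":0.07,"rz":-4.62}
{"x":-0.0449,"y":-0.1272,"z":0.0002,"rx":-0.13,"ry":0.07,"rz":-7.01}
{"x":-0.0599,"y":-0.1696,"z":0.0002,"rx":-0.13,"ry":0.06,"rz":-9.39}
{"x":-0.0749,"y":-0.2120,"z":0.0003,"rx":-0.13,"ry":0.06,"rz":-11.78}
{"x":-0.0899,"y":-0.2543,"z":0.0004,"rx":-0.13,"ry":0.06,"rz":-14.16}
{"x":-0.1049,"y":-0.2967,"z":0.0004,"rx":-0.13,"ry":0.06,"rz":-16.55}
```

View pics/w1.png

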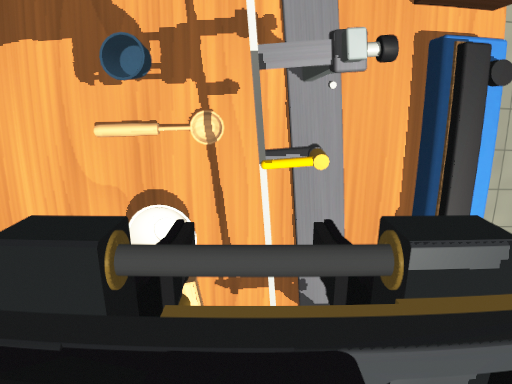

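```bash
python3 - <<'E'
from h import *
d=ld('w1');f=d['frame'];D=d['depth']
cv2.imwrite('pics/w1z.png',cv2.resize(f[0:220,235:345],None,fx=2.7,fy=2.7,interpolation=2))
pts=[]
for v in range(4,210,8):
    row=D[v,240:285]
    us=[u for u in range(240,285) if D[v,u]>0 and 180<dep(d,u,v)[2]<275]
    if us:
        P=np.array([dep(d,u,v) for u in us]);P=P[P[:,2]>P[:,2].max()-6]
        print(v,us[0],us[-1],P.mean(0).round(1));pts.append(P.mean(0))
pts=np.array(pts)
E
```

```text
4 246 254 [557.  143.  256.5]
12 247 254 [557.3 137.4 255.9]
20 248 255 [558.1 131.9 254.3]
28 248 255 [558.1 126.1 253.9]
36 249 256 [558.9 120.3 252.9]
44 250 284 [559.7 114.4 252.6]
52 250 284 [559.7 108.6 251.3]
60 251 284 [560.5 102.6 250.4]
68 252 280 [560.9  96.6 249.9]
76 252 259 [561.3  90.5 248.7]
84 253 259 [561.7  84.3 248.1]
92 254 260 [562.6  78.  247. ]
100 254 261 [563.   71.7 246.4]
108 255 261 [563.5  65.2 245.5]
116 255 262 [563.9  58.7 244.3]
124 256 262 [564.4  52.1 243.2]
132 257 263 [565.3  45.3 242.2]
140 257 263 [565.3  38.5 241.4]
148 258 284 [566.2  31.7 241. ]
156 259 284 [567.2  24.6 239.9]
164 259 284 [575.3  20.1 254.6]
172 260 266 [568.2  10.1 237.6]
180 260 266 [568.3   2.6 236.2]
188 261 267 [569.3  -5.  235.4]
196 262 267 [569.9 -12.7 234.3]
204 262 268 [570.4 -20.7 232.8]
```

View pics/w1z.png

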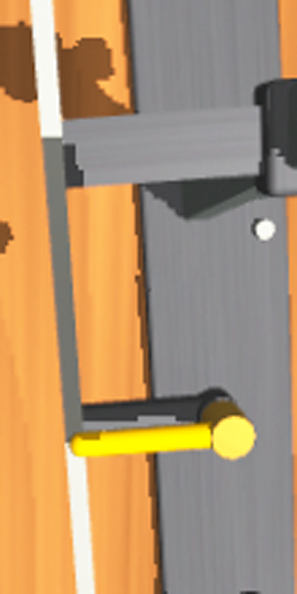

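Call:
servo_tool --commands '[{"x": -0.015, "y": -0.042, "z": 0, "rx": 0, "ry": 0, "rz": -2.2, "gripper": 0.06}, {"x": -0.03, "y": -0.085, "z": 0, "rx": -0.1, "ry": 0, "rz": -4.6, "gripper": 0.06}, {"x": -0.045, "y": -0.127, "z": 0, "rx": -0.1, "ry": 0, "rz": -7, "gripper": 0.06}, {"x": -0.06, "y": -0.17, "z": 0, "rx": -0.1, "ry": 0, "rz": -9.4, "gripper": 0.06}, {"x": -0.075, "y": -0.205, "z": 0, "rx": -0.1, "ry": 0, "rz": -11.8, "gripper": 0.06}, {"x": -0.085, "y": -0.21, "z": 0, "rx": -0.1, "ry": 0, "rz": -14.2, "gripper": 0.06}, {"x": -0.1, "y": -0.21, "z": 0, "rx": -0.1, "ry": 0, "rz": -16.5, "gripper": 0.06}, {"x": -0.1, "y": -0.21, "z": 0, "rx": -0.1, "ry": 0, "rz": -16.5, "gripper": 0.06}]'

```text
time_s: 3.2
tcp_pos: [454.3, 219.5, 392.0]
tool_rot: [-3.101, -0.476, -0.001]
wrist_force: [-0.0, 0.7, -0.3]
grip_width: 60.2
```

```bash
python3 - <<'E'
from h import *
st()
d=snap('wrist','w2')
E
```

```text
t 3.2 tcp [454.3 219.5 392. ] xaz 17.46 z [ 1.0e-04  4.2e-03 -1.0e+00] F [-0.    0.67 -0.28] M [-0.03 -0.12 -0.03] w 60.2 q [ 0.37  0.01 -0.87  1.52  0.    1.62 -0.19]
```

View pics/w2.png

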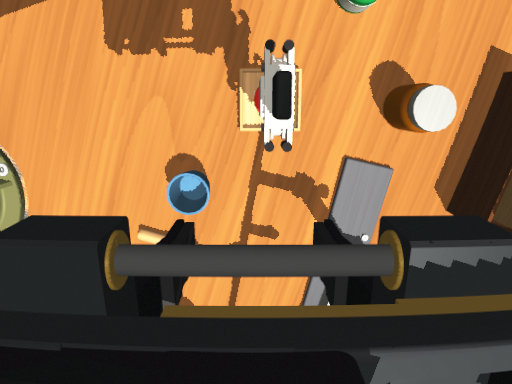

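```bash
python3 - <<'E'
from h import *
d=ld('w2');D=d['depth'];f=d['frame']
cv2.imwrite('pics/w2z.png',cv2.resize(f[30:160,230:320],None,fx=4.6,fy=4.6,interpolation=2))
P=np.array([np.r_[dep(d,u,v),u,v] for v in range(30,160) for u in range(230,320)])
print('max z',P[:,2].max())
def rect(M):
    c,wh,a=cv2.minAreaRect(M[:,:2].astype(np.float32));print(len(M),np.round(c,1),np.round(wh,1),round(a,2),M[:,2].mean().round(1),M[:,3:].min(0),M[:,3:].max(0))
rect(P[P[:,2]>240])
rect(P[(P[:,2]>180)&(P[:,2]<197)])
rect(P[(P[:,2]>2)&(P[:,2]<30)&(P[:,3]>237)&(P[:,3]<300)])
E
```

```text
max z 536.2802644530992
865 [454.  298.3] [38.5 31.9] 79.78 262.4 [231.  30.] [319. 158.]
1747 [453.9 297.6] [ 32.4 107.7] 17.07 191.6 [260.  39.] [294. 151.]
1812 [453.4 302.9] [ 95.7 192. ] 17.5 7.9 [238.  30.] [299. 159.]
```

View pics/w2z.png

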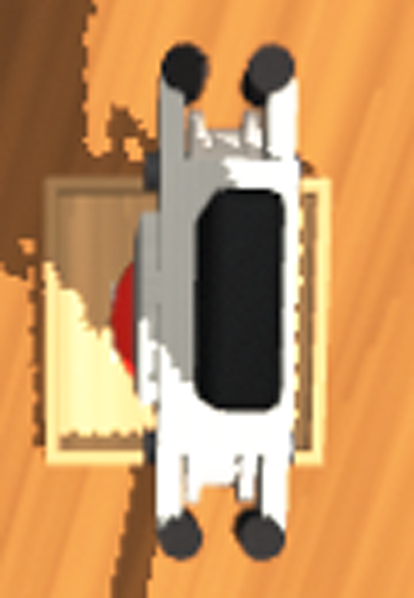

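```bash
python3 - <<'E'
from h import *
d=ld('w2');f=d['frame']
m=np.zeros(f.shape[:2],np.uint8);m[60:125,265:300]=(f[60:125,265:300].max(2)<60)
print(m.sum());P=np.array([np.r_[onz(d,u,v,246)[:2],dep(d,u,v)[2]] for v,u in zip(*np.nonzero(m))])
T=P[(P[:,2]>243)&(P[:,2]<250)];print(len(T),np.median(P[:,2]))
for Q in (P,T): print(cv2.minAreaRect(Q[:,:2].astype(np.float32)), Q[:,:2].mean(0))
s=r.get_state()
C=np.array([455,298.5])
p0=s['tcp_pos']
A=np.array([*C,330.]);B=np.array([*C,224.])
st(s)
rows([(p0+(A-p0)*i/3,yawR(17)) for i in range(1,4)]+[(A+(B-A)*i/4,yawR(17)) for i in (1,2,3,4,4)],s)
E
```

```text
844
749 246.4180515477422
((454.2069396972656, 297.6898193359375), (15.351229667663574, 37.95110321044922), 17.025184631347656) [454.47821406 297.66944052]
((455.459228515625, 298.0655212402344), (13.092243194580078, 37.862579345703125), 17.78376579284668) [455.23580636 298.01445988]
t 3.25 tcp [455. 219. 392.] xaz 17.38 z [ 2.0e-04  4.4e-03 -1.0e+00] F [-0.47 -0.03 -0.5 ] M [-0.01 -0.12 -0.02] w 60.1 q [ 0.37  0.01 -0.87  1.52  0.    1.62 -0.19]
{"x":0.0079,"y":-0.0252,"z":0.0208,"rx":-0.24,"ry":-0.09,"rz":0.38}
{"x":0.0157,"y":-0.0504,"z":0.0416,"rx":-0.24,"ry":-0.09,"rz":0.38}
{"x":0.0236,"y":-0.0756,"z":0.0623,"rx":-0.24,"ry":-0.09,"rz":0.38}
{"x":0.0236,"y":-0.0755,"z":0.0888,"rx":-0.24,"ry":-0.09,"rz":0.38}
{"x":0.0235,"y":-0.0754,"z":0.1153,"rx":-0.24,"ry":-0.09,"rz":0.38}
{"x":0.0235,"y":-0.0753,"z":0.1418,"rx":-0.24,"ry":-0.09,"rz":0.38}
{"x":0.0234,"y":-0.0751,"z":0.1683,"rx":-0.24,"ry":-0.09,"rz":0.38}
{"x":0.0234,"y":-0.0751,"z":0.1683,"rx":-0.24,"ry":-0.09,"rz":0.38}
```

Call:
servo_tool --commands '[{"x": 0.008, "y": -0.025, "z": 0.02, "rx": -0.2, "ry": 0, "rz": 0.3, "gripper": 0.06}, {"x": 0.016, "y": -0.05, "z": 0.04, "rx": -0.2, "ry": 0, "rz": 0.3, "gripper": 0.06}, {"x": 0.0236, "y": -0.0753, "z": 0.062, "rx": -0.2, "ry": 0, "rz": 0.3, "gripper": 0.06}, {"x": 0.0236, "y": -0.0753, "z": 0.085, "rx": -0.2, "ry": 0, "rz": 0.3, "gripper": 0.06}, {"x": 0.0235, "y": -0.0752, "z": 0.112, "rx": -0.2, "ry": 0, "rz": 0.3, "gripper": 0.06}, {"x": 0.0235, "y": -0.0752, "z": 0.14, "rx": -0.2, "ry": 0, "rz": 0.3, "gripper": 0.06}, {"x": 0.0235, "y": -0.0752, "z": 0.168, "rx": -0.2, "ry": 0, "rz": 0.3, "gripper": 0.06}, {"x": 0.0235, "y": -0.0752, "z": 0.168, "rx": -0.2, "ry": 0, "rz": 0.3, "gripper": 0.05}]'

```text
time_s: 4.25
tcp_pos: [454.6, 297.3, 222.2]
tool_rot: [-3.107, -0.465, 0.005]
wrist_force: [0.6, -0.1, 1.1]
grip_width: 55.5
```

```bash
python3 - <<'E'
from h import *
st()
d=snap('wrist','w3')
E
```

```text
t 4.25 tcp [454.6 297.3 222.2] xaz 17.01 z [-3.e-03 -4.e-04 -1.e+00] F [ 0.57 -0.15  1.09] M [-0.07 -0.13 -0.02] w 55.5 q [ 0.22  0.21 -0.94  1.72  0.17  1.31 -0.46]
```

View pics/w3.png

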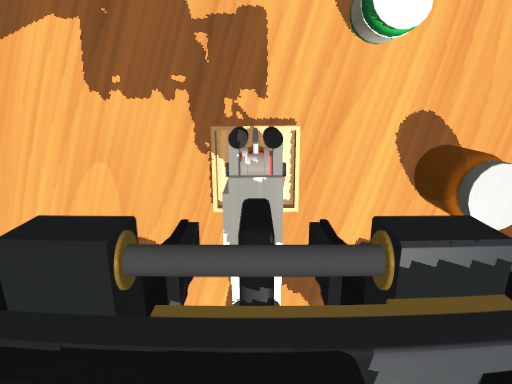

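Call:
servo_tool --commands '[{"z": 0, "gripper": 0.03}, {"z": 0, "gripper": 0.02}, {"z": 0, "gripper": 0.01}, {"z": 0, "gripper": 0.008}, {"z": 0, "gripper": 0.008}, {"z": 0, "gripper": 0.008}, {"z": 0, "gripper": 0.008}, {"z": 0, "gripper": 0.008}]' --squeeze 25

```text
$.commands[0]: bad value
```

```bash
python3 - <<'E'
from h import *
st()
E
```

```text
t 4.3 tcp [455.3 298.1 223.8] xaz 17.02 z [-5.e-04  1.e-03 -1.e+00] F [-0.46 -0.54  0.43] M [ 0.01 -0.12  0.02] w 53.7 q [ 0.22  0.2  -0.94  1.71  0.17  1.31 -0.46]
```

Call:
servo_tool --commands '[{"x": 0, "y": 0, "z": 0, "rx": 0, "ry": 0, "rz": 0, "gripper": 0.03}, {"x": 0, "y": 0, "z": 0, "rx": 0, "ry": 0, "rz": 0, "gripper": 0.02}, {"x": 0, "y": 0, "z": 0, "rx": 0, "ry": 0, "rz": 0, "gripper": 0.01}, {"x": 0, "y": 0, "z": 0, "rx": 0, "ry": 0, "rz": 0, "gripper": 0.006}, {"x": 0, "y": 0, "z": 0, "rx": 0, "ry": 0, "rz": 0, "gripper": 0.006}, {"x": 0, "y": 0, "z": 0, "rx": 0, "ry": 0, "rz": 0, "gripper": 0.006}, {"x": 0, "y": 0, "z": 0, "rx": 0, "ry": 0, "rz": 0, "gripper": 0.006}, {"x": 0, "y": 0, "z": 0, "rx": 0, "ry": 0, "rz": 0, "gripper": 0.006}]' --squeeze 25

```text
time_s: 5.3
tcp_pos: [455.4, 298.1, 224.1]
tool_rot: [-3.106, -0.465, 0.0]
wrist_force: [-0.5, -0.1, 2.6]
grip_width: 13.7
```

```bash
python3 - <<'E'
from h import *
st()
E
```

```text
t 5.3 tcp [455.4 298.1 224.1] xaz 17.02 z [-2.e-04  9.e-04 -1.e+00] F [-0.51 -0.06  2.59] M [-0.17 -0.08 -0.03] w 13.7 q [ 0.22  0.2  -0.94  1.71  0.17  1.31 -0.46]
```

Call:
servo_tool --commands '[{"x": 0, "y": 0, "z": -0.002, "rx": 0, "ry": 0, "rz": 0, "gripper": 0.006}, {"x": 0, "y": 0, "z": -0.005, "rx": 0, "ry": 0, "rz": 0, "gripper": 0.006}, {"x": 0, "y": 0, "z": -0.01, "rx": 0, "ry": 0, "rz": 0, "gripper": 0.006}, {"x": 0, "y": 0, "z": -0.018, "rx": 0, "ry": 0, "rz": 0, "gripper": 0.006}, {"x": 0, "y": 0, "z": -0.028, "rx": 0, "ry": 0, "rz": 0, "gripper": 0.006}, {"x": 0, "y": 0, "z": -0.038, "rx": 0, "ry": 0, "rz": 0, "gripper": 0.006}, {"x": 0, "y": 0, "z": -0.046, "rx": 0, "ry": 0, "rz": 0, "gripper": 0.006}, {"x": 0, "y": 0, "z": -0.05, "rx": 0, "ry": 0, "rz": 0, "gripper": 0.006}]'

```text
time_s: 6.3
tcp_pos: [455.6, 298.2, 274.8]
tool_rot: [-3.106, -0.465, -0.001]
wrist_force: [0.3, 0.4, -2.7]
grip_width: 13.7
```

```bash
python3 - <<'E'
from h import *
st()
d=ld('w1')
print('arm',[dep(d,u,55)[[0,2]].round(1) for u in range(258,345,6)])
o=onz(d,266,163,252);print('tip',o)
d=snap('scene','s1');cv2.imwrite('pics/s1z.png',cv2.resize(d['frame'][100:260,250:370],None,fx=3.75,fy=3.75,interpolation=2))
s=r.get_state();p0=s['tcp_pos'];A=np.array([455,298,350.]);B=np.array([442,200,350.])
rows([(p0+(A-p0)*i/4,yawR(17)) for i in (1,2,3,4)]+[(A+(B-A)*i/4,yawR(17-3*i)) for i in (1,2,3,4)],s)
E
```

```text
t 6.3 tcp [455.6 298.2 274.8] xaz 17.02 z [ 6.0e-04  1.2e-03 -1.0e+00] F [ 0.27  0.44 -2.74] M [ 0.01 -0.15  0.02] w 13.7 q [ 0.23  0.17 -0.95  1.64  0.14  1.4  -0.44]
arm [array([563.3, 240.1]), array([568.2, 240.5]), array([573.1, 240.2]), array([578. , 240.3]), array([582.9, 240.5]), array([587.8, 240. ]), array([592.8, 239.2]), array([597.7, 239.4]), array([602.7, 239.1]), array([607.4, 240.5]), array([612.7, 238.6]), array([617.6, 238.9]), array([622.4, 239.4]), array([626.2, 245. ]), array([630. , 249.3])]
tip [570.2709251   20.49716636 252.        ]
{"x":-0.0002,"y":-0.0000,"z":-0.0187,"rx":-0.06,"ry":-0.07,"rz":0.01}
{"x":-0.0003,"y":-0.0000,"z":-0.0375,"rx":-0.06,"ry":-0.07,"rz":0.01}
{"x":-0.0005,"y":-0.0000,"z":-0.0562,"rx":-0.06,"ry":-0.07,"rz":0.01}
{"x":-0.0006,"y":-0.0000,"z":-0.0750,"rx":-0.06,"ry":-0.07,"rz":0.01}
{"x":-0.0109,"y":0.0224,"z":-0.0750,"rx":-0.06,"ry":-0.07,"rz":3.01}
{"x":-0.0212,"y":0.0449,"z":-0.0751,"rx":-0.07,"ry":-0.06,"rz":6.01}
{"x":-0.0314,"y":0.0674,"z":-0.0751,"rx":-0.07,"ry":-0.06,"rz":9.01}
{"x":-0.0417,"y":0.0899,"z":-0.0751,"rx":-0.07,"ry":-0.06,"rz":12.01}
```

View pics/s1z.png

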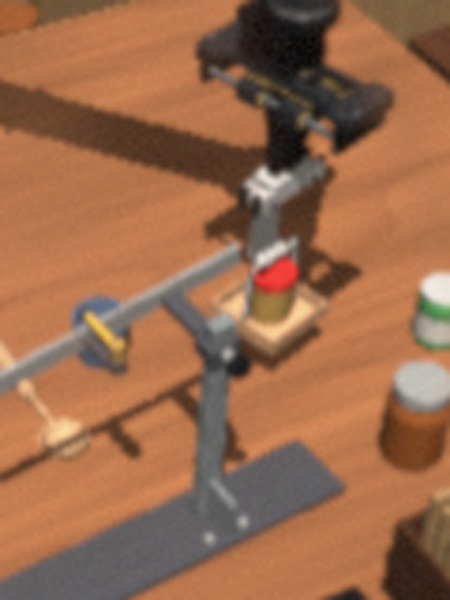

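Call:
servo_tool --commands '[{"x": 0, "y": 0, "z": -0.015, "rx": 0, "ry": 0, "rz": 0, "gripper": 0.006}, {"x": 0, "y": 0, "z": -0.036, "rx": 0, "ry": 0, "rz": 0, "gripper": 0.006}, {"x": 0, "y": 0, "z": -0.056, "rx": 0, "ry": 0, "rz": 0, "gripper": 0.006}, {"x": 0, "y": 0, "z": -0.07, "rx": 0, "ry": 0, "rz": 0, "gripper": 0.006}, {"x": -0.008, "y": 0.018, "z": -0.075, "rx": 0, "ry": 0, "rz": 3, "gripper": 0.006}, {"x": -0.02, "y": 0.043, "z": -0.075, "rx": 0, "ry": 0, "rz": 6, "gripper": 0.006}, {"x": -0.031, "y": 0.067, "z": -0.075, "rx": 0, "ry": 0, "rz": 9, "gripper": 0.006}, {"x": -0.042, "y": 0.09, "z": -0.075, "rx": 0, "ry": 0, "rz": 12, "gripper": 0.006}]'

```text
time_s: 7.35
tcp_pos: [441.5, 199.0, 350.2]
tool_rot: [-3.138, -0.135, -0.002]
wrist_force: [0.3, -0.5, -3.5]
grip_width: 13.8
```

```bash
python3 - <<'E'
from h import *
st()
s=r.get_state();p0=s['tcp_pos'];B=np.array([465,111,340.])
rows([(p0+(B-p0)*min(i,6)/6,yawR(5-.5*min(i,6)/6,.14*min(i,6)/6)) for i in range(1,9)],s)
E
```

```text
t 7.35 tcp [441.5 199.  350.2] xaz 4.93 z [ 9.0e-04  1.1e-03 -1.0e+00] F [ 0.26 -0.46 -3.51] M [ 0.01 -0.11  0.  ] w 13.8 q [ 0.42 -0.06 -0.84  1.64 -0.04  1.54 -0.34]
{"x":0.0026,"y":0.0150,"z":0.0017,"rx":1.28,"ry":-0.06,"rz":0.01}
{"x":0.0053,"y":0.0299,"z":0.0034,"rx":2.61,"ry":-0.06,"rz":0.09}
{"x":0.0079,"y":0.0449,"z":0.0050,"rx":3.95,"ry":-0.05,"rz":0.18}
{"x":0.0106,"y":0.0598,"z":0.0067,"rx":5.29,"ry":-0.05,"rz":0.26}
{"x":0.0132,"y":0.0748,"z":0.0084,"rx":6.62,"ry":-0.04,"rz":0.35}
{"x":0.0159,"y":0.0897,"z":0.0101,"rx":7.96,"ry":-0.03,"rz":0.43}
{"x":0.0159,"y":0.0897,"z":0.0101,"rx":7.96,"ry":-0.03,"rz":0.43}
{"x":0.0159,"y":0.0897,"z":0.0101,"rx":7.96,"ry":-0.03,"rz":0.43}
```

Call:
servo_tool --commands '[{"x": 0.002, "y": 0.012, "z": 0.001, "rx": 1.2, "ry": 0, "rz": 0, "gripper": 0.006}, {"x": 0.005, "y": 0.028, "z": 0.003, "rx": 2.5, "ry": 0, "rz": 0.1, "gripper": 0.006}, {"x": 0.008, "y": 0.044, "z": 0.005, "rx": 3.9, "ry": 0, "rz": 0.2, "gripper": 0.006}, {"x": 0.011, "y": 0.06, "z": 0.007, "rx": 5.3, "ry": 0, "rz": 0.3, "gripper": 0.006}, {"x": 0.013, "y": 0.075, "z": 0.008, "rx": 6.6, "ry": 0, "rz": 0.4, "gripper": 0.006}, {"x": 0.016, "y": 0.087, "z": 0.01, "rx": 7.6, "ry": 0, "rz": 0.4, "gripper": 0.006}, {"x": 0.016, "y": 0.09, "z": 0.01, "rx": 8, "ry": 0, "rz": 0.4, "gripper": 0.006}, {"x": 0.016, "y": 0.09, "z": 0.01, "rx": 8, "ry": 0, "rz": 0.4, "gripper": 0.006}]'

```text
time_s: 8.35
tcp_pos: [465.1, 111.1, 340.1]
tool_rot: [-2.998, -0.119, 0.008]
wrist_force: [0.3, -0.4, -3.5]
grip_width: 13.9
```

```bash
python3 - <<'E'
from h import *
st()
d=snap('wrist','w4');snap('top','t4');e=snap('scene','s4')
cv2.imwrite('pics/s4z.png',cv2.resize(e['frame'][80:260,200:350],None,fx=3.3,fy=3.3,interpolation=2))
E
```

```text
t 8.35 tcp [465.1 111.1 340.1] xaz 4.55 z [-0.0108  0.1401 -0.9901] F [ 0.29 -0.42 -3.45] M [-0.29 -0.12 -0.  ] w 13.9 q [ 0.54 -0.08 -0.67  1.69 -0.19  1.51 -0.04]
```

View pics/w4.png

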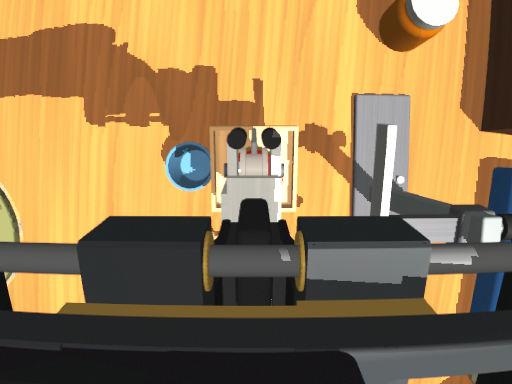

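View pics/s4z.png

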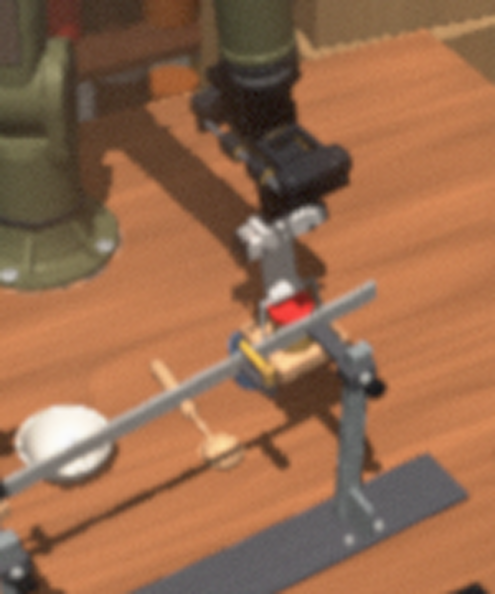

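```bash
python3 - <<'E'
from h import *
d=ld('w4')
pts=[]
for v in range(120,215,5):
    us=[u for u in range(360,420) if 235<dep(d,u,v)[2]<275]
    if us:
        P=np.array([dep(d,u,v) for u in us]);P=P[P[:,2]>P[:,2].max()-5];pts.append(P.mean(0));print(v,us[0],us[-1],P.mean(0).round(1))
print('plates',[dep(d,u,v).round(1) for u,v in((237,133),(271,133),(237,138),(271,138),(230,160),(283,160))])
s=r.get_state();R=Ro.from_rotvec(s['tool_rot']);
# predicted plate uphill end tops in world: carrier y = -tool y , x= tool x, z=-tool z ; plate end local y=54,z=-59+26
for x in(-11,11): print('pred',(s['tcp_pos']+R.apply([x,-50,59-26])).round(1), (s['tcp_pos']+R.apply([x,-54,59-15])).round(1))
E
```

```text
125 377 394 [552.6 183.6 261.1]
130 376 395 [553.2 180.3 260.5]
135 376 395 [553.4 176.9 260.8]
140 375 394 [553.8 173.6 259.9]
145 375 395 [554.6 170.3 259.8]
150 376 394 [554.6 166.8 259. ]
155 375 394 [555.1 163.4 258.6]
160 375 393 [554.7 159.9 257.9]
165 374 393 [555.4 156.5 257.9]
170 374 392 [555.6 153.  256.8]
175 374 392 [555.9 149.5 257. ]
180 373 391 [555.8 146.  256.4]
185 373 391 [556.5 142.5 255.8]
190 373 390 [556.8 138.9 255.2]
195 373 390 [557.3 135.3 255.1]
200 373 389 [557.4 131.6 254. ]
205 372 389 [557.6 128.  253.7]
210 372 388 [557.9 124.3 253.3]
plates [array([452.7, 166.4, 314.7]), array([470.1, 167.8, 314.9]), array([452.9, 163.9, 315.4]), array([470.3, 165.2, 315.7]), array([450. , 152.3, 312.7]), array([493.9, 152.4, 124.1])]
pred [449.6 164.8 314.6] [449.2 170.3 304.3]
pred [471.6 166.6 314.6] [471.1 172.1 304.3]
```

```bash
python3 - <<'E'
from h import *
s=r.get_state();p0=s['tcp_pos'];B=np.array([559,118.3,328.])
rows([(p0+(B-p0)*min(i,7)/7,yawR(4.5,.14)) for i in range(1,9)],s)
E
```

```text
{"x":0.0135,"y":0.0004,"z":0.0017,"rx":-0.04,"ry":-0.03,"rz":0.13}
{"x":0.0269,"y":0.0008,"z":0.0034,"rx":-0.04,"ry":-0.03,"rz":0.13}
{"x":0.0404,"y":0.0012,"z":0.0052,"rx":-0.04,"ry":-0.03,"rz":0.13}
{"x":0.0539,"y":0.0016,"z":0.0069,"rx":-0.04,"ry":-0.03,"rz":0.13}
{"x":0.0673,"y":0.0020,"z":0.0086,"rx":-0.04,"ry":-0.03,"rz":0.13}
{"x":0.0808,"y":0.0024,"z":0.0103,"rx":-0.04,"ry":-0.03,"rz":0.13}
{"x":0.0943,"y":0.0028,"z":0.0121,"rx":-0.04,"ry":-0.03,"rz":0.13}
{"x":0.0943,"y":0.0028,"z":0.0121,"rx":-0.04,"ry":-0.03,"rz":0.13}
```

Call:
servo_tool --commands '[{"x": 0.01, "y": 0, "z": 0.002, "rx": 0, "ry": 0, "rz": 0, "gripper": 0.006}, {"x": 0.025, "y": 0.001, "z": 0.003, "rx": 0, "ry": 0, "rz": 0, "gripper": 0.006}, {"x": 0.04, "y": 0.001, "z": 0.005, "rx": 0, "ry": 0, "rz": 0, "gripper": 0.006}, {"x": 0.055, "y": 0.002, "z": 0.007, "rx": 0, "ry": 0, "rz": 0, "gripper": 0.006}, {"x": 0.07, "y": 0.002, "z": 0.009, "rx": 0, "ry": 0, "rz": 0, "gripper": 0.006}, {"x": 0.082, "y": 0.002, "z": 0.01, "rx": 0, "ry": 0, "rz": 0, "gripper": 0.006}, {"x": 0.091, "y": 0.003, "z": 0.012, "rx": 0, "ry": 0, "rz": 0, "gripper": 0.006}, {"x": 0.094, "y": 0.003, "z": 0.012, "rx": 0, "ry": 0, "rz": 0, "gripper": 0.006}]'

```text
time_s: 9.5
tcp_pos: [559.1, 118.0, 327.6]
tool_rot: [-2.998, -0.121, 0.009]
wrist_force: [0.1, 0.4, -3.3]
grip_width: 13.6
```

```bash
python3 - <<'E'
from h import *
st()
d=snap('wrist','w5');e=snap('scene','s5');t=snap('top','t5')
cv2.imwrite('pics/w5z.png',cv2.resize(d['frame'][80:220,190:330],None,fx=4.2,fy=4.2,interpolation=2))
cv2.imwrite('pics/s5z.png',cv2.resize(e['frame'][110:260,210:350],None,fx=4,fy=4,interpolation=2))
st()
E
```

```text
t 9.5 tcp [559.1 118.  327.6] xaz 4.63 z [-0.0114  0.1401 -0.9901] F [ 0.08  0.44 -3.31] M [-0.33 -0.14  0.01] w 13.6 q [ 0.46  0.17 -0.71  1.51 -0.03  1.48 -0.16]
t 9.65 tcp [558.6 118.2 328.1] xaz 4.64 z [-0.0109  0.1399 -0.9901] F [ 0.1  -0.21 -3.52] M [-0.32 -0.07 -0.06] w 14.0 q [ 0.46  0.17 -0.71  1.51 -0.03  1.48 -0.16]
```

View pics/w5z.png

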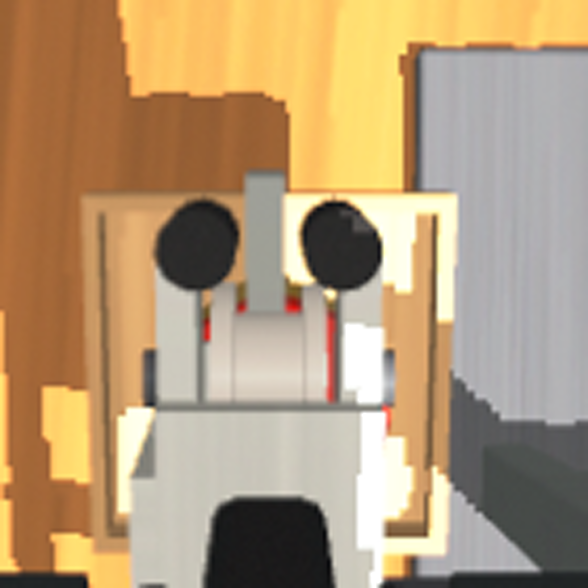

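View pics/s5z.png

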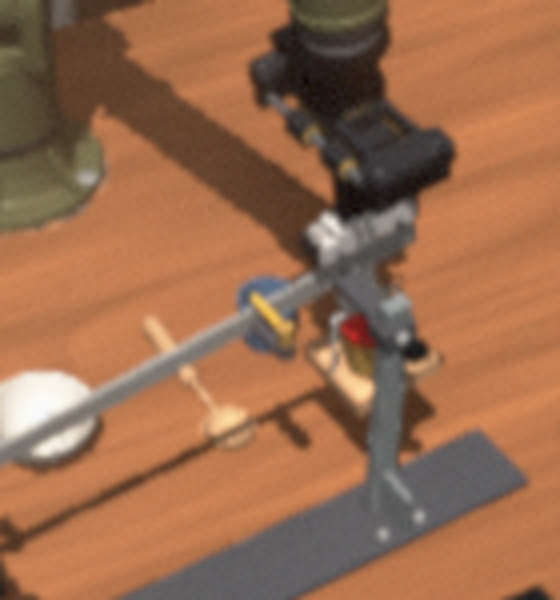

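Call:
servo_tool --commands '[{"x": -0.0007, "y": 0.0003, "z": 0.002, "rx": 0, "ry": 0, "rz": 0, "gripper": 0.006}, {"x": -0.0007, "y": 0.0006, "z": 0.004, "rx": 0, "ry": 0, "rz": 0, "gripper": 0.006}, {"x": -0.0007, "y": 0.0009, "z": 0.006, "rx": 0, "ry": 0, "rz": 0, "gripper": 0.006}, {"x": -0.0007, "y": 0.0011, "z": 0.008, "rx": 0, "ry": 0, "rz": 0, "gripper": 0.006}, {"x": -0.0007, "y": 0.0014, "z": 0.01, "rx": 0, "ry": 0, "rz": 0, "gripper": 0.006}, {"x": -0.0007, "y": 0.0015, "z": 0.011, "rx": 0, "ry": 0, "rz": 0, "gripper": 0.006}, {"x": -0.0007, "y": 0.0017, "z": 0.012, "rx": 0, "ry": 0, "rz": 0, "gripper": 0.006}, {"x": -0.0007, "y": 0.0017, "z": 0.012, "rx": 0, "ry": 0, "rz": 0, "gripper": 0.006}]'

```text
time_s: 10.65
tcp_pos: [557.9, 118.1, 315.9]
tool_rot: [-2.998, -0.121, 0.008]
wrist_force: [-0.0, -0.1, -3.5]
grip_width: 13.1
```

```bash
python3 - <<'E'
from h import *
st()
d=snap('wrist','w6')
cv2.imwrite('pics/w6z.png',cv2.resize(d['frame'][100:200,200:320],None,fx=5,fy=5,interpolation=2))
st()
E
```

```text
t 10.65 tcp [557.9 118.1 315.9] xaz 4.64 z [-0.011   0.1398 -0.9901] F [-0.03 -0.14 -3.52] M [-0.3  -0.2   0.02] w 13.1 q [ 0.46  0.17 -0.71  1.53 -0.03  1.46 -0.16]
t 10.7 tcp [557.9 118.1 316. ] xaz 4.64 z [-0.0109  0.1399 -0.9901] F [-0.56  0.33 -4.28] M [-0.39 -0.12 -0.  ] w 13.8 q [ 0.46  0.17 -0.71  1.53 -0.03  1.46 -0.16]
```

View pics/w6z.png

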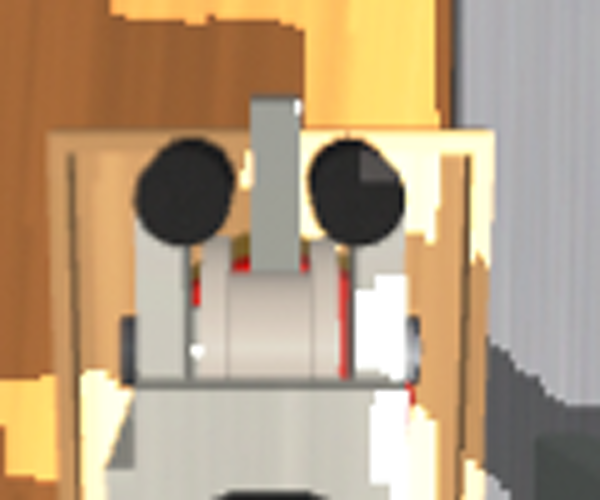

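Call:
servo_tool --commands '[{"x": 0.0003, "y": 0.0001, "z": 0.0008, "rx": 0, "ry": 0, "rz": 0, "gripper": 0.006}, {"x": 0.0003, "y": 0.0002, "z": 0.0014, "rx": 0, "ry": 0, "rz": 0, "gripper": 0.006}, {"x": 0.0003, "y": 0.0003, "z": 0.002, "rx": 0, "ry": 0, "rz": 0, "gripper": 0.006}, {"x": 0.0003, "y": 0.0003, "z": 0.0024, "rx": 0, "ry": 0, "rz": 0, "gripper": 0.006}, {"x": 0.0003, "y": 0.0004, "z": 0.0028, "rx": 0, "ry": 0, "rz": 0, "gripper": 0.006}, {"x": 0.0003, "y": 0.0004, "z": 0.0032, "rx": 0, "ry": 0, "rz": 0, "gripper": 0.006}, {"x": 0.0003, "y": 0.0005, "z": 0.0035, "rx": 0, "ry": 0, "rz": 0, "gripper": 0.006}, {"x": 0.0003, "y": 0.0005, "z": 0.0035, "rx": 0, "ry": 0, "rz": 0, "gripper": 0.006}]'

```text
time_s: 11.7
tcp_pos: [558.2, 118.1, 312.4]
tool_rot: [-2.998, -0.121, 0.008]
wrist_force: [-0.4, -0.4, -3.4]
grip_width: 13.6
```

```bash
python3 - <<'E'
from h import *
st();st()
E
```

```text
t 11.7 tcp [558.2 118.1 312.4] xaz 4.64 z [-0.0109  0.1399 -0.9901] F [-0.39 -0.44 -3.42] M [-0.36 -0.12  0.02] w 13.6 q [ 0.46  0.17 -0.71  1.54 -0.03  1.45 -0.16]
t 11.7 tcp [558.2 118.1 312.4] xaz 4.64 z [-0.0109  0.1399 -0.9901] F [-0.39 -0.44 -3.42] M [-0.36 -0.12  0.02] w 13.6 q [ 0.46  0.17 -0.71  1.54 -0.03  1.45 -0.16]
```

No contact yet; 2 mm more in fine steps.

Call:
servo_tool --commands '[{"x": 0, "y": 0, "z": 0.0003, "rx": 0, "ry": 0, "rz": 0, "gripper": 0.006}, {"x": 0, "y": 0.0001, "z": 0.0006, "rx": 0, "ry": 0, "rz": 0, "gripper": 0.006}, {"x": 0, "y": 0.0001, "z": 0.0009, "rx": 0, "ry": 0, "rz": 0, "gripper": 0.006}, {"x": 0, "y": 0.0002, "z": 0.0012, "rx": 0, "ry": 0, "rz": 0, "gripper": 0.006}, {"x": 0, "y": 0.0002, "z": 0.0015, "rx": 0, "ry": 0, "rz": 0, "gripper": 0.006}, {"x": 0, "y": 0.0002, "z": 0.0018, "rx": 0, "ry": 0, "rz": 0, "gripper": 0.006}, {"x": 0, "y": 0.0003, "z": 0.002, "rx": 0, "ry": 0, "rz": 0, "gripper": 0.006}, {"x": 0, "y": 0.0003, "z": 0.002, "rx": 0, "ry": 0, "rz": 0, "gripper": 0.006}]'

```text
time_s: 12.7
tcp_pos: [558.6, 118.1, 311.2]
tool_rot: [-2.999, -0.121, 0.006]
wrist_force: [-0.5, -0.7, 3.9]
grip_width: 13.9
```

```bash
python3 - <<'E'
from h import *
st();d=snap('wrist','w7');e=snap('scene','s7');st()
cv2.imwrite('pics/w7z.png',cv2.resize(d['frame'][100:200,200:320],None,fx=5,fy=5,interpolation=2))
cv2.imwrite('pics/s7z.png',cv2.resize(e['frame'][140:220,260:340],None,fx=7,fy=7,interpolation=2))
E
```

```text
t 12.7 tcp [558.6 118.1 311.2] xaz 4.63 z [-0.0095  0.1399 -0.9901] F [-0.48 -0.75  3.93] M [-0.44  0.03  0.06] w 13.9 q [ 0.46  0.17 -0.71  1.54 -0.03  1.44 -0.16]
t 12.8 tcp [558.6 118.1 311.2] xaz 4.63 z [-0.0095  0.1399 -0.9901] F [-0.99 -1.51  5.02] M [-0.44 -0.01  0.02] w 13.7 q [ 0.46  0.17 -0.71  1.54 -0.03  1.44 -0.16]
```

View pics/s7z.png

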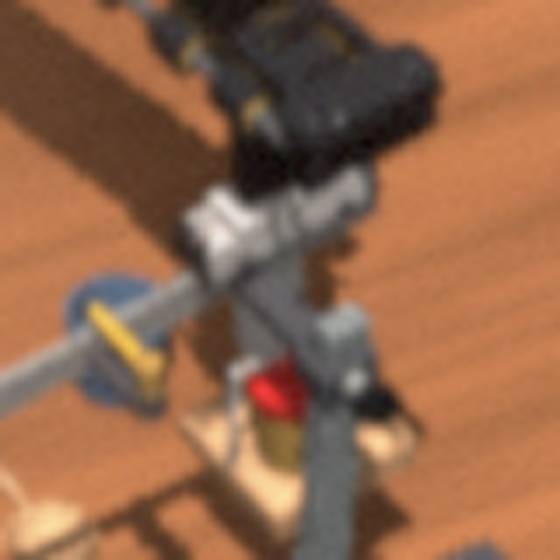

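Call:
servo_tool --commands '[{"x": 0, "y": 0, "z": 0.0008, "rx": 0, "ry": 0, "rz": 0, "gripper": 0.006}, {"x": 0, "y": 0, "z": 0.0008, "rx": 0, "ry": 0, "rz": 0, "gripper": 0.006}, {"x": 0, "y": 0, "z": 0.0008, "rx": 0, "ry": 0, "rz": 0, "gripper": 0.006}, {"x": 0, "y": 0, "z": 0.0008, "rx": 0, "ry": 0, "rz": 0, "gripper": 0.006}, {"x": 0, "y": 0, "z": 0.0008, "rx": 0, "ry": 0, "rz": 0, "gripper": 0.006}, {"x": 0, "y": 0, "z": 0.0008, "rx": 0, "ry": 0, "rz": 0, "gripper": 0.006}, {"x": 0, "y": 0, "z": 0.0008, "rx": 0, "ry": 0, "rz": 0, "gripper": 0.006}, {"x": 0, "y": 0, "z": 0.0008, "rx": 0, "ry": 0, "rz": 0, "gripper": 0.006}]' --squeeze 6

```text
time_s: 13.8
tcp_pos: [559.0, 118.2, 311.1]
tool_rot: [-2.998, -0.121, 0.004]
wrist_force: [-0.9, -0.9, 5.4]
grip_width: 14.2
```

```bash
python3 - <<'E'
from h import *
st();d=snap('wrist','w8');st()
cv2.imwrite('pics/w8z.png',cv2.resize(d['frame'][100:200,200:320],None,fx=5,fy=5,interpolation=2))
E
```

```text
t 13.8 tcp [559.  118.2 311.1] xaz 4.61 z [-0.0081  0.14   -0.9901] F [-0.92 -0.94  5.36] M [-0.31  0.06  0.01] w 14.2 q [ 0.46  0.17 -0.71  1.54 -0.03  1.44 -0.16]
t 13.85 tcp [559.  118.2 311.1] xaz 4.61 z [-0.0081  0.14   -0.9901] F [ 0.08 -1.39  6.54] M [-0.34  0.03  0.  ] w 13.6 q [ 0.46  0.17 -0.71  1.54 -0.03  1.44 -0.16]
```

View pics/w8z.png

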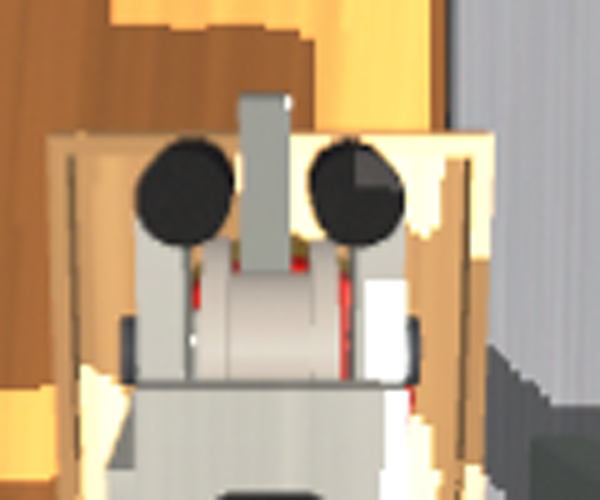

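```bash
cat >> h.py <<'E'
P160=np.array([558.6,118.2,311.1])
def path(s,press=0.6,dx=0):
    return P160+(160-s)*np.array([.0805,-.9968,-.1375])+np.array([dx,0,-press])
E
python3 - <<'E'
from h import *
rows([(path(s),yawR(4.55,.138)) for s in (158,154,150,145,140,135,131,130)])
E
```

```text
{"x":-0.0004,"y":0.0021,"z":0.0006,"rx":-0.15,"ry":-0.18,"rz":0.09}
{"x":-0.0004,"y":0.0062,"z":0.0006,"rx":-0.15,"ry":-0.18,"rz":0.09}
{"x":-0.0004,"y":0.0102,"z":0.0006,"rx":-0.15,"ry":-0.18,"rz":0.09}
{"x":-0.0004,"y":0.0152,"z":0.0006,"rx":-0.15,"ry":-0.18,"rz":0.09}
{"x":-0.0004,"y":0.0203,"z":0.0005,"rx":-0.15,"ry":-0.18,"rz":0.09}
{"x":-0.0004,"y":0.0253,"z":0.0005,"rx":-0.15,"ry":-0.18,"rz":0.09}
{"x":-0.0004,"y":0.0294,"z":0.0005,"rx":-0.15,"ry":-0.18,"rz":0.09}
{"x":-0.0004,"y":0.0304,"z":0.0005,"rx":-0.15,"ry":-0.18,"rz":0.09}
```

Call:
servo_tool --commands '[{"x": -0.0004, "y": 0.002, "z": 0.0006, "rx": -0.1, "ry": -0.15, "rz": 0, "gripper": 0.006}, {"x": -0.0004, "y": 0.006, "z": 0.0006, "rx": -0.1, "ry": -0.15, "rz": 0, "gripper": 0.006}, {"x": -0.0004, "y": 0.01, "z": 0.0006, "rx": -0.1, "ry": -0.15, "rz": 0, "gripper": 0.006}, {"x": -0.0004, "y": 0.015, "z": 0.0006, "rx": -0.1, "ry": -0.15, "rz": 0, "gripper": 0.006}, {"x": -0.0004, "y": 0.02, "z": 0.0005, "rx": -0.1, "ry": -0.15, "rz": 0, "gripper": 0.006}, {"x": -0.0004, "y": 0.025, "z": 0.0005, "rx": -0.1, "ry": -0.15, "rz": 0, "gripper": 0.006}, {"x": -0.0004, "y": 0.029, "z": 0.0005, "rx": -0.1, "ry": -0.15, "rz": 0, "gripper": 0.006}, {"x": -0.0004, "y": 0.03, "z": 0.0005, "rx": -0.1, "ry": -0.15, "rz": 0, "gripper": 0.006}]' --squeeze 12

```text
time_s: 14.85
tcp_pos: [561.5, 88.4, 306.9]
tool_rot: [-3.0, -0.121, 0.006]
wrist_force: [0.1, -0.8, 6.2]
grip_width: 13.8
```

```bash
python3 - <<'E'
from h import *
st();d=snap('wrist','w9');st()
cv2.imwrite('pics/w9z.png',cv2.resize(d['frame'][80:200,200:320],None,fx=5,fy=5,interpolation=2))
print(path(130,0))
rows([(path(s),yawR(4.55,.138)) for s in (127,123,119,115,111,107,103,100)])
E
```

```text
t 14.85 tcp [561.5  88.4 306.9] xaz 4.6 z [-0.0092  0.1383 -0.9903] F [ 0.1  -0.77  6.21] M [-0.17 -0.06  0.04] w 13.8 q [ 0.5   0.17 -0.69  1.55 -0.03  1.44 -0.11]
t 14.9 tcp [561.5  88.3 306.9] xaz 4.59 z [-0.0092  0.1382 -0.9904] F [-0.12 -0.53  4.89] M [-0.24 -0.09 -0.05] w 14.1 q [ 0.5   0.17 -0.69  1.55 -0.03  1.44 -0.11]
[561.015  88.296 306.975]
{"x":-0.0005,"y":0.0031,"z":0.0006,"rx":-0.06,"ry":-0.10,"rz":0.06}
{"x":-0.0005,"y":0.0071,"z":0.0005,"rx":-0.06,"ry":-0.10,"rz":0.06}
{"x":-0.0004,"y":0.0112,"z":0.0005,"rx":-0.06,"ry":-0.10,"rz":0.06}
{"x":-0.0004,"y":0.0152,"z":0.0005,"rx":-0.06,"ry":-0.10,"rz":0.06}
{"x":-0.0004,"y":0.0192,"z":0.0005,"rx":-0.06,"ry":-0.10,"rz":0.06}
{"x":-0.0004,"y":0.0233,"z":0.0005,"rx":-0.06,"ry":-0.10,"rz":0.06}
{"x":-0.0004,"y":0.0273,"z":0.0005,"rx":-0.06,"ry":-0.10,"rz":0.06}
{"x":-0.0004,"y":0.0303,"z":0.0005,"rx":-0.06,"ry":-0.10,"rz":0.06}
```

View pics/w9z.png

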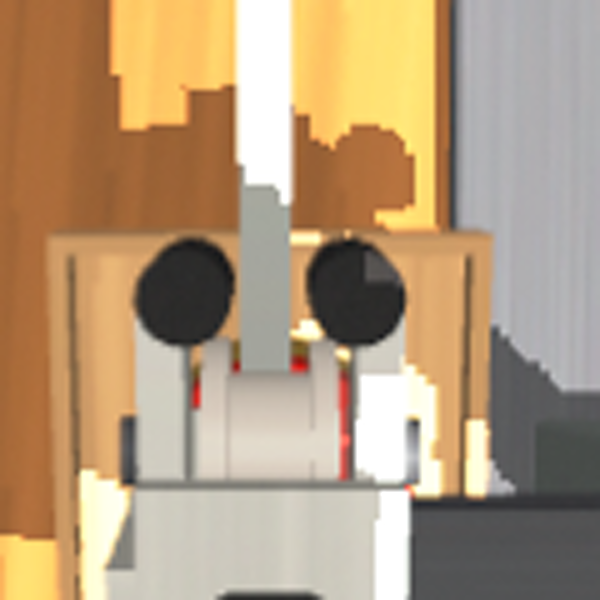

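Call:
servo_tool --commands '[{"x": -0.0006, "y": 0.003, "z": 0.0006, "rx": 0, "ry": -0.1, "rz": 0, "gripper": 0.006}, {"x": -0.0007, "y": 0.008, "z": 0.0006, "rx": 0, "ry": -0.1, "rz": 0, "gripper": 0.006}, {"x": -0.0007, "y": 0.013, "z": 0.0006, "rx": 0, "ry": -0.1, "rz": 0, "gripper": 0.006}, {"x": -0.0007, "y": 0.018, "z": 0.0006, "rx": 0, "ry": -0.1, "rz": 0, "gripper": 0.006}, {"x": -0.0007, "y": 0.023, "z": 0.0006, "rx": 0, "ry": -0.1, "rz": 0, "gripper": 0.006}, {"x": -0.0007, "y": 0.028, "z": 0.0006, "rx": 0, "ry": -0.1, "rz": 0, "gripper": 0.006}, {"x": -0.0007, "y": 0.032, "z": 0.0006, "rx": 0, "ry": -0.1, "rz": 0, "gripper": 0.006}, {"x": -0.0007, "y": 0.035, "z": 0.0006, "rx": 0, "ry": -0.1, "rz": 0, "gripper": 0.006}]' --squeeze 14

```text
time_s: 15.9
tcp_pos: [564.0, 55.0, 302.3]
tool_rot: [-2.998, -0.122, 0.006]
wrist_force: [-0.2, 0.8, 5.5]
grip_width: 13.7
```

```bash
python3 - <<'E'
from h import *
st();d=snap('wrist','w10');e=snap('scene','s10');st()
a=cv2.resize(d['frame'][80:200,190:330],None,fx=3.3,fy=3.3,interpolation=2);b=cv2.resize(e['frame'][140:220,240:320],None,fx=4.95,fy=4.95,interpolation=2)
cv2.imwrite('pics/m10.png',np.hstack([a[:395],b[:395,:330]]))
p=r.get_state()['tcp_pos'];s=160-(118.2-p[1])/.9968;print(s,p-path(s,0))
E
```

```text
t 15.9 tcp [564.   55.  302.3] xaz 4.66 z [-0.0094  0.14   -0.9901] F [-0.23  0.75  5.47] M [ 0.29 -0.09  0.02] w 13.7 q [ 0.54  0.17 -0.67  1.55 -0.03  1.44 -0.04]
t 16.0 tcp [564.   54.3 302.2] xaz 4.61 z [-0.0095  0.1393 -0.9902] F [-0.51 -0.8   5.62] M [ 0.03 -0.06  0.  ] w 13.7 q [ 0.54  0.17 -0.67  1.55 -0.03  1.44 -0.04]
95.92038565663947 [ 2.70293444e-01  7.10542736e-15 -1.00604980e-01]
```

View pics/m10.png

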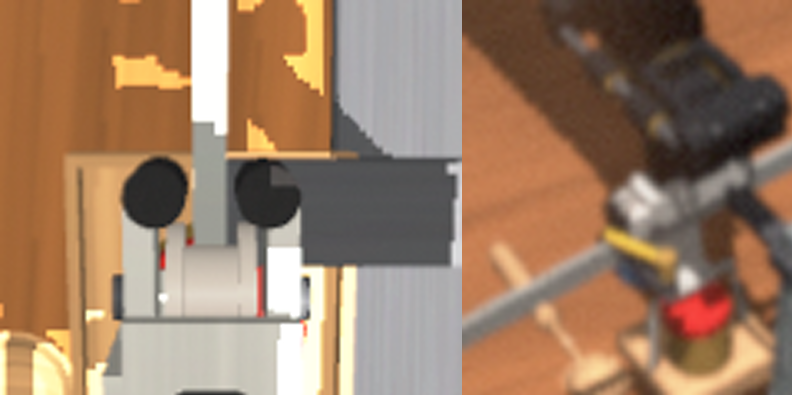

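Call:
servo_tool --commands '[{"x": -0.0004, "y": 0.004, "z": 0.0007, "rx": 0, "ry": -0.1, "rz": 0, "gripper": 0.006}, {"x": -0.0004, "y": 0.009, "z": 0.0007, "rx": 0, "ry": -0.1, "rz": 0, "gripper": 0.006}, {"x": -0.0004, "y": 0.014, "z": 0.0007, "rx": 0, "ry": -0.1, "rz": 0, "gripper": 0.006}, {"x": -0.0004, "y": 0.019, "z": 0.0007, "rx": 0, "ry": -0.1, "rz": 0, "gripper": 0.006}, {"x": -0.0004, "y": 0.024, "z": 0.0007, "rx": 0, "ry": -0.1, "rz": 0, "gripper": 0.006}, {"x": -0.0004, "y": 0.029, "z": 0.0007, "rx": 0, "ry": -0.1, "rz": 0, "gripper": 0.006}, {"x": -0.0004, "y": 0.034, "z": 0.0007, "rx": 0, "ry": -0.1, "rz": 0, "gripper": 0.006}, {"x": -0.0004, "y": 0.036, "z": 0.0007, "rx": 0, "ry": -0.1, "rz": 0, "gripper": 0.006}]' --squeeze 15

```text
time_s: 17.0
tcp_pos: [566.6, 18.3, 297.1]
tool_rot: [-3.0, -0.12, 0.008]
wrist_force: [-0.6, -1.3, 7.4]
grip_width: 14.2
```

```bash
cat > chk.py <<'E'
from h import *
import sys
n=sys.argv[1];u0=int(sys.argv[2])
st();d=snap('wrist','w'+n);e=snap('scene','s'+n);st()
a=cv2.resize(d['frame'][80:200,190:330],None,fx=3.3,fy=3.3,interpolation=2);b=cv2.resize(e['frame'][150:230,u0:u0+80],None,fx=4.95,fy=4.95,interpolation=2)
cv2.imwrite('pics/m'+n+'.png',np.hstack([a[:395],b[:395,:330]]))
p=r.get_state()['tcp_pos'];s=160-(118.2-p[1])/.9968;print(s,p-path(s,0))
E
python3 chk.py 11 225
```

```text
t 17.0 tcp [566.6  18.3 297.1] xaz 4.58 z [-0.0108  0.1389 -0.9903] F [-0.65 -1.34  7.44] M [-0.32  0.37 -0.07] w 14.2 q [ 0.58  0.18 -0.65  1.55 -0.03  1.44  0.02]
t 17.1 tcp [566.5  17.9 297.1] xaz 4.56 z [-0.0109  0.1384 -0.9903] F [-1.97 -1.65  6.15] M [-0.43  0.33 -0.13] w 13.9 q [ 0.58  0.18 -0.65  1.55 -0.03  1.45  0.02]
59.41924968652539 [-0.15487642  0.         -0.17722736]
```

View pics/m11.png

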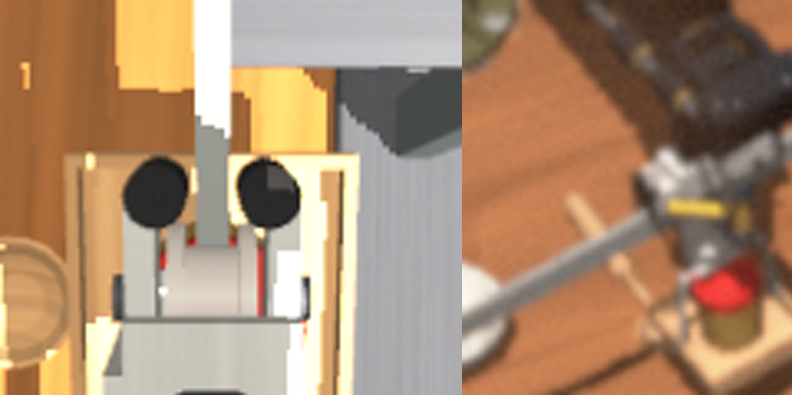

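Call:
servo_tool --commands '[{"x": 0, "y": 0.004, "z": 0.0006, "rx": 0, "ry": 0, "rz": 0, "gripper": 0.006}, {"x": 0, "y": 0.01, "z": 0.0006, "rx": 0, "ry": 0, "rz": 0, "gripper": 0.006}, {"x": 0, "y": 0.016, "z": 0.0006, "rx": 0, "ry": 0, "rz": 0, "gripper": 0.006}, {"x": 0, "y": 0.022, "z": 0.0006, "rx": 0, "ry": 0, "rz": 0, "gripper": 0.006}, {"x": 0, "y": 0.028, "z": 0.0006, "rx": 0, "ry": 0, "rz": 0, "gripper": 0.006}, {"x": 0, "y": 0.034, "z": 0.0006, "rx": 0, "ry": 0, "rz": 0, "gripper": 0.006}, {"x": 0, "y": 0.039, "z": 0.0006, "rx": 0, "ry": 0, "rz": 0, "gripper": 0.006}, {"x": 0, "y": 0.041, "z": 0.0006, "rx": 0, "ry": 0, "rz": 0, "gripper": 0.006}]'

```text
time_s: 18.1
tcp_pos: [569.7, -23.1, 291.4]
tool_rot: [-3.001, -0.118, 0.008]
wrist_force: [-1.3, -1.2, 6.1]
grip_width: 13.7
```

```bash
python3 chk.py 12 215
```

```text
t 18.1 tcp [569.7 -23.1 291.4] xaz 4.52 z [-0.0109  0.1379 -0.9904] F [-1.34 -1.23  6.1 ] M [-0.31  0.36  0.05] w 13.7 q [ 0.62  0.2  -0.62  1.55 -0.03  1.45  0.09]
t 18.2 tcp [569.7 -23.4 291.4] xaz 4.5 z [-0.0108  0.1375 -0.9904] F [-1.57 -2.08  6.94] M [-0.4   0.38  0.02] w 14.1 q [ 0.62  0.2  -0.62  1.55 -0.02  1.45  0.09]
17.942386167178057 [-3.45294849e-01 -7.10542736e-15 -2.12295670e-01]
```

View pics/m12.png

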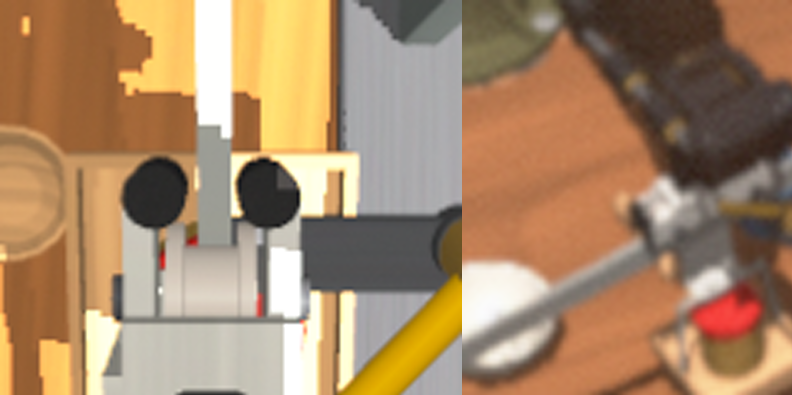

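Call:
servo_tool --commands '[{"x": 0.0003, "y": 0.004, "z": 0.0006, "rx": 0, "ry": 0, "rz": 0, "gripper": 0.006}, {"x": 0.0004, "y": 0.01, "z": 0.0006, "rx": 0, "ry": 0, "rz": 0, "gripper": 0.006}, {"x": 0.0005, "y": 0.016, "z": 0.0006, "rx": 0, "ry": 0, "rz": 0, "gripper": 0.006}, {"x": 0.0005, "y": 0.022, "z": 0.0006, "rx": 0, "ry": 0, "rz": 0, "gripper": 0.006}, {"x": 0.0005, "y": 0.028, "z": 0.0006, "rx": 0, "ry": 0, "rz": 0, "gripper": 0.006}, {"x": 0.0005, "y": 0.034, "z": 0.0006, "rx": 0, "ry": 0, "rz": 0, "gripper": 0.006}, {"x": 0.0005, "y": 0.038, "z": 0.0006, "rx": 0, "ry": 0, "rz": 0, "gripper": 0.006}, {"x": 0.0005, "y": 0.04, "z": 0.0006, "rx": 0, "ry": 0, "rz": 0, "gripper": 0.006}]'

```text
time_s: 19.2
tcp_pos: [573.1, -63.3, 285.8]
tool_rot: [-3.001, -0.118, 0.009]
wrist_force: [-2.7, -1.6, 6.6]
grip_width: 13.8
```

```bash
python3 chk.py 13 215
```

```text
t 19.2 tcp [573.1 -63.3 285.8] xaz 4.49 z [-0.0111  0.137  -0.9905] F [-2.74 -1.6   6.65] M [-0.24  0.4   0.19] w 13.8 q [ 0.65  0.22 -0.6   1.53 -0.02  1.45  0.15]
t 19.3 tcp [573.1 -63.7 285.8] xaz 4.47 z [-0.011   0.1366 -0.9906] F [-1.48 -2.06  7.09] M [-0.36  0.44  0.2 ] w 14.0 q [ 0.66  0.22 -0.6   1.53 -0.01  1.45  0.15]
-22.450183533240136 [-0.2339026   0.         -0.25150471]
```

View pics/m13.png

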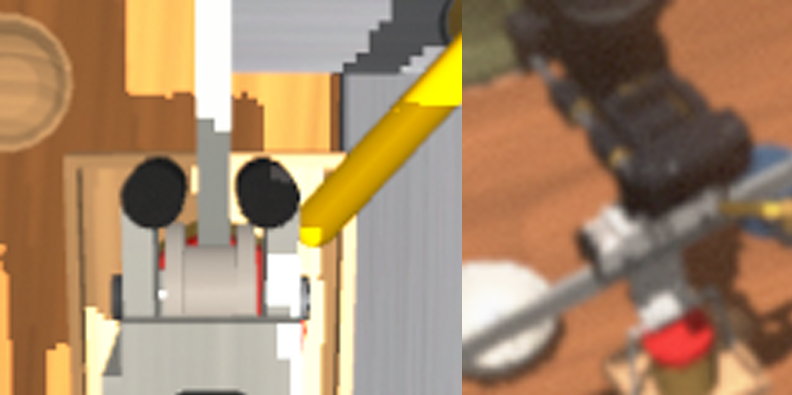

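Call:
servo_tool --commands '[{"x": 0.0004, "y": 0.004, "z": 0.0005, "rx": 0.1, "ry": 0, "rz": 0, "gripper": 0.006}, {"x": 0.0004, "y": 0.01, "z": 0.0005, "rx": 0.1, "ry": 0, "rz": 0, "gripper": 0.006}, {"x": 0.0004, "y": 0.016, "z": 0.0005, "rx": 0.1, "ry": 0, "rz": 0, "gripper": 0.006}, {"x": 0.0004, "y": 0.022, "z": 0.0005, "rx": 0.1, "ry": 0, "rz": 0, "gripper": 0.006}, {"x": 0.0004, "y": 0.028, "z": 0.0005, "rx": 0.1, "ry": 0, "rz": 0, "gripper": 0.006}, {"x": 0.0004, "y": 0.033, "z": 0.0005, "rx": 0.1, "ry": 0, "rz": 0, "gripper": 0.006}, {"x": 0.0004, "y": 0.036, "z": 0.0005, "rx": 0.1, "ry": 0, "rz": 0, "gripper": 0.006}, {"x": 0.0004, "y": 0.036, "z": 0.0005, "rx": 0.1, "ry": 0, "rz": 0, "gripper": 0.006}]'

```text
time_s: 20.3
tcp_pos: [576.6, -99.9, 280.7]
tool_rot: [-3.001, -0.116, 0.007]
wrist_force: [-1.0, -1.4, 4.9]
grip_width: 14.2
```

```bash
python3 chk.py 14 205
```

```text
t 20.3 tcp [576.6 -99.9 280.7] xaz 4.42 z [-0.01    0.1377 -0.9904] F [-0.96 -1.44  4.86] M [-0.36 -0.01  0.  ] w 14.2 q [ 0.69  0.24 -0.57  1.51 -0.01  1.45  0.2 ]
t 20.4 tcp [576.5 -99.8 280.7] xaz 4.43 z [-0.0101  0.1376 -0.9904] F [-0.43 -1.19  4.11] M [-0.37 -0.02  0.01] w 14.0 q [ 0.69  0.24 -0.57  1.51 -0.01  1.45  0.2 ]
-58.68504631698343 [ 3.34798184e-01 -1.42108547e-14 -3.05012569e-01]
```

View pics/m14.png

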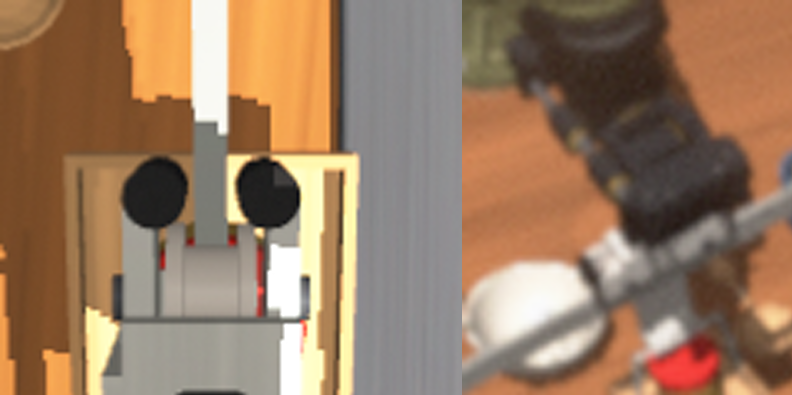

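View pics/w14.png

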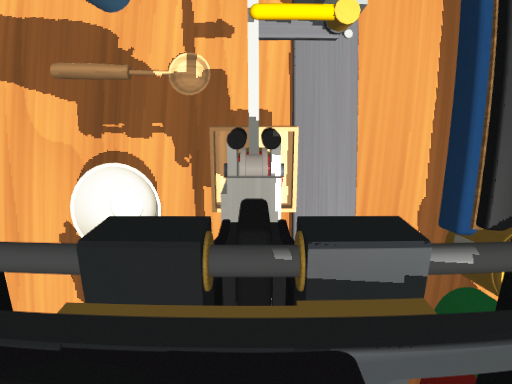

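Call:
servo_tool --commands '[{"x": 0, "y": 0, "z": 0.0001, "rx": 0, "ry": 0, "rz": 0, "gripper": 0.006}, {"x": 0, "y": 0, "z": 0.0001, "rx": 0, "ry": 0, "rz": 0, "gripper": 0.006}, {"x": 0, "y": 0, "z": 0.0001, "rx": 0, "ry": 0, "rz": 0, "gripper": 0.06}, {"x": 0, "y": 0, "z": 0.0001, "rx": 0, "ry": 0, "rz": 0, "gripper": 0.06}, {"x": 0, "y": 0, "z": 0.0001, "rx": 0, "ry": 0, "rz": 0, "gripper": 0.06}, {"x": 0, "y": 0, "z": 0.0001, "rx": 0, "ry": 0, "rz": 0, "gripper": 0.06}, {"x": 0, "y": 0, "z": 0.0001, "rx": 0, "ry": 0, "rz": 0, "gripper": 0.06}, {"x": 0, "y": 0, "z": 0.0001, "rx": 0, "ry": 0, "rz": 0, "gripper": 0.06}]'

```text
time_s: 21.4
tcp_pos: [576.5, -99.8, 280.6]
tool_rot: [-3.001, -0.116, 0.007]
wrist_force: [-0.1, -0.1, -0.4]
grip_width: 58.2
```

```bash
python3 - <<'E'
from h import *
st();snap('top','t15');snap('scene','s15')
E
```

```text
t 21.4 tcp [576.5 -99.8 280.6] xaz 4.43 z [-0.01    0.1376 -0.9904] F [-0.12 -0.11 -0.39] M [-0.21 -0.13 -0.01] w 58.2 q [ 0.69  0.24 -0.57  1.52 -0.01  1.45  0.2 ]
```

View pics/s15.png

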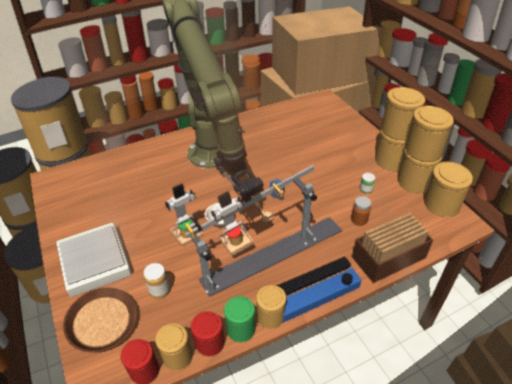

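View pics/t15.png

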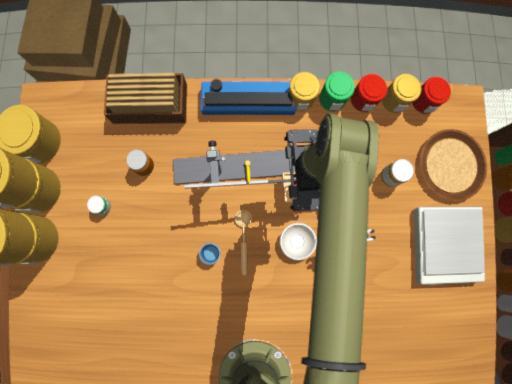

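Call:
servo_tool --commands '[{"x": 0, "y": 0, "z": 0, "rx": 0, "ry": 0, "rz": 0, "gripper": 0.06}, {"x": 0, "y": 0, "z": 0, "rx": 0, "ry": 0, "rz": 0, "gripper": 0.06}, {"x": 0, "y": 0, "z": -0.005, "rx": 0, "ry": 0, "rz": 0, "gripper": 0.06}, {"x": 0, "y": -0.002, "z": -0.015, "rx": 0, "ry": 0, "rz": 0, "gripper": 0.06}, {"x": 0, "y": -0.004, "z": -0.03, "rx": 0, "ry": 0, "rz": 0, "gripper": 0.06}, {"x": 0, "y": -0.007, "z": -0.05, "rx": 0, "ry": 0, "rz": 0, "gripper": 0.06}, {"x": 0, "y": -0.01, "z": -0.075, "rx": 0, "ry": 0, "rz": 0, "gripper": 0.06}, {"x": 0, "y": -0.014, "z": -0.1, "rx": 0, "ry": 0, "rz": 0, "gripper": 0.06}]'

```text
time_s: 22.5
tcp_pos: [576.6, -99.8, 383.7]
tool_rot: [-3.001, -0.116, 0.005]
wrist_force: [-0.4, -0.4, -0.2]
grip_width: 60.0
```

```bash
python3 - <<'E'
from h import *
st();e=snap('scene','s16')
cv2.imwrite('pics/s16z.png',cv2.resize(e['frame'][150:300,150:330],None,fx=4,fy=4,interpolation=2))
E
```

```text
t 22.5 tcp [576.6 -99.8 383.7] xaz 4.42 z [-0.0088  0.1372 -0.9905] F [-0.38 -0.36 -0.19] M [-0.14 -0.14  0.  ] w 60.0 q [ 0.68  0.23 -0.58  1.33 -0.01  1.65  0.18]
```

View pics/s16z.png

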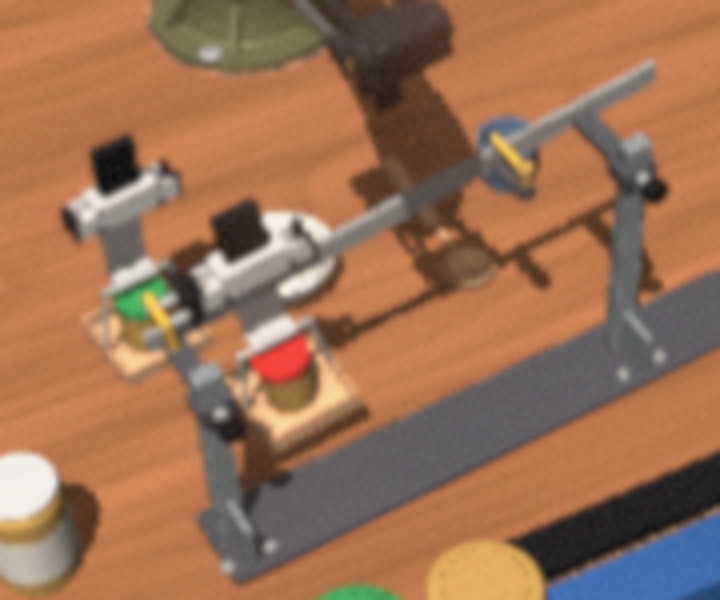

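Call:
servo_tool --commands '[{"x": 0, "y": -0.02, "z": 0, "rx": 0, "ry": 0, "rz": 0, "gripper": 0.06}, {"x": -0.01, "y": -0.05, "z": 0, "rx": 0, "ry": 0, "rz": 0, "gripper": 0.06}, {"x": -0.03, "y": -0.08, "z": 0, "rx": 0, "ry": 0, "rz": 0, "gripper": 0.06}, {"x": -0.05, "y": -0.11, "z": 0, "rx": 0, "ry": 0, "rz": 0, "gripper": 0.06}, {"x": -0.06, "y": -0.15, "z": 0, "rx": 0, "ry": 0, "rz": 0, "gripper": 0.06}, {"x": -0.06, "y": -0.18, "z": 0, "rx": 0, "ry": 0, "rz": 0, "gripper": 0.06}, {"x": -0.06, "y": -0.2, "z": 0, "rx": 0, "ry": 0, "rz": 0, "gripper": 0.06}, {"x": -0.06, "y": -0.2, "z": 0, "rx": 0, "ry": 0, "rz": 0, "gripper": 0.06}]'

```text
time_s: 23.55
tcp_pos: [501.2, 96.6, 414.4]
tool_rot: [-3.002, -0.125, -0.003]
wrist_force: [1.0, 0.6, -0.5]
grip_width: 59.9
```

Call:
servo_tool --commands '[{"x": 0, "y": 0, "z": 0, "rx": 0, "ry": 0, "rz": 0, "gripper": 0.06}, {"x": 0, "y": 0, "z": 0, "rx": 0, "ry": 0, "rz": 0, "gripper": 0.06}, {"x": 0, "y": 0, "z": 0, "rx": 0, "ry": 0, "rz": 0, "gripper": 0.06}, {"x": 0, "y": 0, "z": 0, "rx": 0, "ry": 0, "rz": 0, "gripper": 0.06}, {"x": 0, "y": 0, "z": 0, "rx": 0, "ry": 0, "rz": 0, "gripper": 0.06}, {"x": 0, "y": 0, "z": 0, "rx": 0, "ry": 0, "rz": 0, "gripper": 0.06}, {"x": 0, "y": 0, "z": 0, "rx": 0, "ry": 0, "rz": 0, "gripper": 0.06}, {"x": 0, "y": 0, "z": 0, "rx": 0, "ry": 0, "rz": 0, "gripper": 0.06}]'

```text
time_s: 24.55
tcp_pos: [501.3, 96.6, 414.4]
tool_rot: [-3.002, -0.125, -0.003]
wrist_force: [-1.2, 0.3, 0.1]
grip_width: 59.8
```

```bash
python3 - <<'E'
from h import *
st();t=snap('top','t17');e=snap('scene','s17');e2=ld('s16')
a=t['frame'][130:260,270:380];cv2.imwrite('pics/t17z.png',cv2.resize(a,None,fx=4.5,fy=4.5,interpolation=2))
cv2.imwrite('pics/s17z.png',cv2.resize(e['frame'][150:300,150:330],None,fx=4,fy=4,interpolation=2))
f=t['frame']
P=[]
for v in range(140,215):
  for u in range(300,372):
    p=dep(t,u,v)
    if 555<p[0]<610 and -280<p[1]<-130 and p[2]>270-60 : P.append(np.r_[p,u,v,f[v,u].max()])
P=np.array(P);o=np.array([571.4,-33.]);uy=np.array([-.0805,.9968])
B=P[(P[:,5]<70)&(P[:,2]>270)&(P[:,2]<310)];s=(B[:,:2]-o)@uy;x=(B[:,:2]-o)@np.array([.9968,.0805])
print(len(B),'block s',s.min(),s.max(),'x',x.min(),x.max(),'z',np.percentile(B[:,2],[5,50,95]))
E
```

```text
t 24.55 tcp [501.3  96.6 414.4] xaz 4.73 z [-0.0038  0.1361 -0.9907] F [-1.17  0.25  0.13] M [-0.15 -0.13  0.  ] w 59.8 q [ 0.56  0.01 -0.71  1.48 -0.13  1.64 -0.08]
53 block s -202.37825719910168 -161.9305999489514 x -8.308660346798334 4.945642409903151 z [271.89564412 285.85152694 289.89200849]
```

View pics/t17z.png

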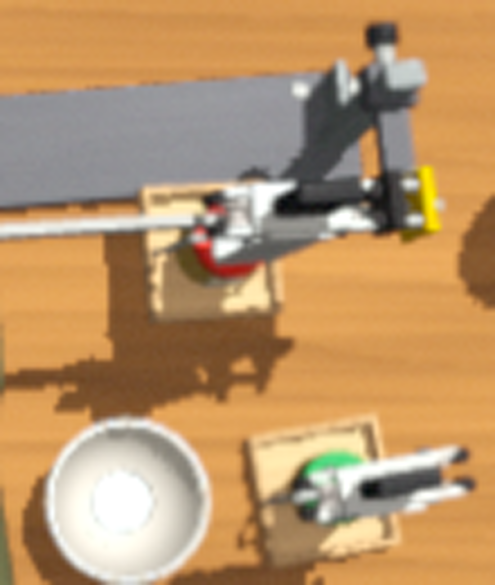

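View pics/s17z.png

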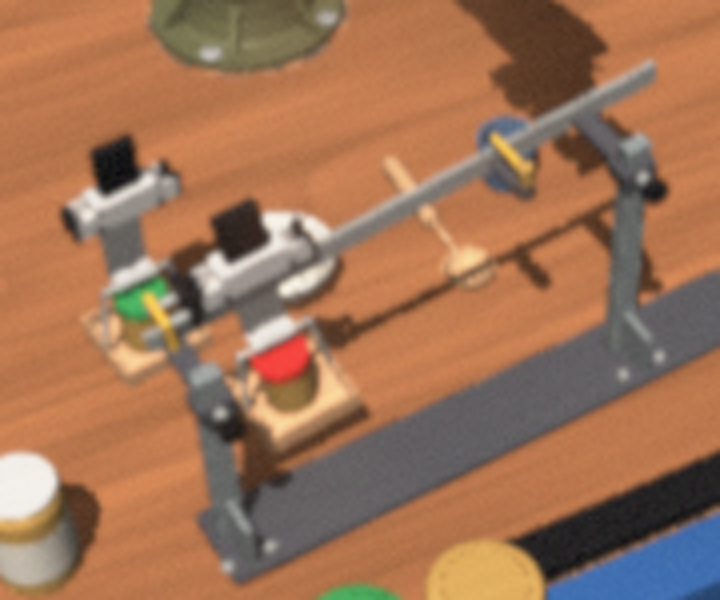

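```bash
python3 - <<'E'
from h import *
t=ld('t17');o=np.array([571.4,-33.]);uy=np.array([-.0805,.9968])
# predicted pixels of tail end for trolley s=-178
for s in(-170,-178,-190):
    zt=195+(s+260)*.1375
    for q,h in((54,15),(-54,15)):
        c=.9907;sn=.136
        ss=s+q*c-h*sn;z=zt+q*sn+h*c
        for x in(-11,11):
            X=np.r_[o+uy*ss+np.array([.9968,.0805])*x,z];p=proj(t,X);e=proj(ld('s17'),X);print(s,q,x,((p-[270,130])*4.5).round(0),((e-[150,150])*4).round(0))
d1,d2=ld('s16')['frame'],ld('s17')['frame'];print(np.abs(d1.astype(int)-d2)[195:265,190:240].mean())
f=t['frame'];f0=ld('top0')['frame'];print(np.abs(f0.astype(int)-f)[220:262,270:375].max(2).mean())
E
```

```text
-170 54 -11 [199. 230.] [308. 217.]
-170 54 11 [195. 193.] [321. 233.]
-170 -54 -11 [371. 220.] [192. 279.]
-170 -54 11 [367. 184.] [203. 296.]
-178 54 -11 [212. 230.] [300. 222.]
-178 54 11 [208. 193.] [312. 238.]
-178 -54 -11 [384. 220.] [183. 284.]
-178 -54 11 [380. 184.] [194. 301.]
-190 54 -11 [232. 228.] [287. 228.]
-190 54 11 [228. 192.] [299. 245.]
-190 -54 -11 [403. 219.] [169. 291.]
-190 -54 11 [399. 183.] [181. 308.]
1.967809523809524
8.590249433106576
```

```bash
python3 - <<'E'
from h import *
print(r.close_job())
E
```

```text
the job is handed in; nothing more can be done
None
```

I put the red-lidded carrier on the rail, took it through the gate and let it roll to the stop; the job was handed in at about 24.6 s. No verdict was reported.

- **Loading:** I gripped the carrier and tilted it to match the rail slope (about 0.137 rad). I hooked it on from the open side, about 160 mm up the rail, and lowered it until the wheels met the bar.
- **Gate:** I pushed it downhill with a light downward press. The wrist force stayed within about 7.5 N in every reading, but those were taken only between moves. The gate was seen shut behind it at about 59 mm downhill of the stand's origin, and I opened the gripper there.
- **Rest position:** The carrier rolled by itself to the rubber stop. In the last pictures it hangs on the bar, leaning only with the rail slope, touching the stop. Two pictures 2 s apart show no visible movement.
- **Position estimates:** Its plate ends match about -178 mm on the stand. A coarser estimate from the grip block gave about -172 to -175 mm. The two differ by a few millimetres; both lie inside the required -170 to -190 mm.
- **Surroundings:** The gate is shut and the arm is clear. The green-lidded carrier and the other items look undisturbed in the pictures; I did not measure each one.
- **Not measured:** I had no direct reading of the force on each wheel. That both wheels bore on the bar rests on the slope match, the steady press force and the wrist pictures.

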